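Gauge the marble-run blocks at the game shop

TASK

Check every marble-run block on the counter before the set goes back on the shelf, one after another from the fewest pips to the most: slide its white-marked tunnel onto the gauge pin, fully home against the flange if it will go and without forcing it, draw it off, give it a quarter turn and try the blue-marked tunnel. Then stand the block upright in a tray by result: green if both tunnels pass, yellow if only one does, red if neither does. Leave everything else on the counter where it is.

Things in the scene. Friction and masses are not known exactly. Their poses are not given: they have to be found in the camera images.
- block_1: wooden marble-run block, loose (may be absent), about 0.14 kg: body 60 x 60 x 60 mm; on top a centred square stud 32 x 32 mm, 30 mm tall, to grip it by, its sides parallel to the body's. Two level tunnels cross it, along the block's own x (white frames and top marks) and its y (blue). On the stud's top: 1 black pip. Origin: centre of the underside, z up
- mid_1 (a point): where the two tunnels of block_1 cross, 30 mm above its underside. Tunnels are square, 26 x 26 mm, right through; a swollen one is only 13 mm wide from 8 mm inside either mouth and stops the pin there, so it may be tried from either end
- block_2: wooden marble-run block, loose (may be absent), about 0.14 kg: body 60 x 60 x 60 mm; on top a centred square stud 32 x 32 mm, 30 mm tall, to grip it by, its sides parallel to the body's. Two level tunnels cross it, along the block's own x (white frames and top marks) and its y (blue). On the stud's top: 2 black pips. Origin: centre of the underside, z up
- mid_2 (a point): where the two tunnels of block_2 cross, 30 mm above its underside. Tunnels are square, 26 x 26 mm, right through; a swollen one is only 13 mm wide from 8 mm inside either mouth and stops the pin there, so it may be tried from either end
- block_3: wooden marble-run block, loose (may be absent), about 0.14 kg: body 60 x 60 x 60 mm; on top a centred square stud 32 x 32 mm, 30 mm tall, to grip it by, its sides parallel to the body's. Two level tunnels cross it, along the block's own x (white frames and top marks) and its y (blue). On the stud's top: 3 black pips. Origin: centre of the underside, z up
- mid_3 (a point): where the two tunnels of block_3 cross, 30 mm above its underside. Tunnels are square, 26 x 26 mm, right through; a swollen one is only 13 mm wide from 8 mm inside either mouth and stops the pin there, so it may be tried from either end
- block_4: wooden marble-run block, loose (may be absent), about 0.14 kg: body 60 x 60 x 60 mm; on top a centred square stud 32 x 32 mm, 30 mm tall, to grip it by, its sides parallel to the body's. Two level tunnels cross it, along the block's own x (white frames and top marks) and its y (blue). On the stud's top: 4 black pips. Origin: centre of the underside, z up
- mid_4 (a point): where the two tunnels of block_4 cross, 30 mm above its underside. Tunnels are square, 26 x 26 mm, right through; a swollen one is only 13 mm wide from 8 mm inside either mouth and stops the pin there, so it may be tried from either end
- block_5: wooden marble-run block, loose (may be absent), about 0.14 kg: body 60 x 60 x 60 mm; on top a centred square stud 32 x 32 mm, 30 mm tall, to grip it by, its sides parallel to the body's. Two level tunnels cross it, along the block's own x (white frames and top marks) and its y (blue). On the stud's top: 5 black pips. Origin: centre of the underside, z up
- mid_5 (a point): where the two tunnels of block_5 cross, 30 mm above its underside. Tunnels are square, 26 x 26 mm, right through; a swollen one is only 13 mm wide from 8 mm inside either mouth and stops the pin there, so it may be tried from either end
- gauge: fixed blue gauge stand. Round steel pin, 20 mm thick, 68 mm long (last 12 mm taper to 10 mm), level, 60 mm above the table, pointing to the gauge's own -x from an upright flange 60 mm wide, 82 mm high. Origin: on the table below the flange's front face (x = 0). Fully home: block face on flange, block centre at x = -30 mm; a swollen block stops beyond x = -70 mm
- pin_tip (a point): centre of the pin's free end, 60 mm above the table
- pin_root (a point): pin axis at the flange's face, 60 mm above the table
- tray_green: fixed open green tray for blocks whose two tunnels both pass: 120 mm along its x, 210 mm along its y, 30 mm high, walls 4 mm, floor 4 mm thick; room for two blocks side by side along y. Origin: centre of the underside
- tray_yellow: fixed open yellow tray for blocks with only one passing tunnel: 120 mm along its x, 210 mm along its y, 30 mm high, walls 4 mm, floor 4 mm thick; room for two blocks side by side along y. Origin: centre of the underside
- tray_red: fixed open red tray for blocks with no passing tunnel: 120 mm along its x, 210 mm along its y, 30 mm high, walls 4 mm, floor 4 mm thick; room for two blocks side by side along y. Origin: centre of the underside
- die: bystander: red die, 34 mm, near the trays; origin at its underside
- pawn: bystander: orange pawn, 32 mm wide foot, 58 mm tall, near the trays; origin at its underside
- mug: bystander: blue mug, 80 mm wide, 95 mm tall; origin at its underside
- glue: bystander: white glue bottle, 52 mm wide, 130 mm tall; origin at its underside
- timer: bystander: sand timer, 52 mm wide, 90 mm tall; origin at its underside

How it is judged (in metres and radians):
On the way, in this order (a step that is already met when the one before it is completed fails the run):
1. block_1 is slid fully home on the pin by its white tunnel (x of mid_1 in the frame of gauge between -0.037 and -0.02 m and y of mid_1 in the frame of gauge between -0.008 and 0.008 m and z of mid_1 in the frame of gauge between 0.05 and 0.07 m and angle between the x axis of block_1 and the x axis of gauge, either way round below 0.2 rad), for 0.1 s.
2. block_1 is tried on the pin by its blue tunnel, as far as it goes (x of mid_1 in the frame of gauge between -0.093 and -0.02 m and y of mid_1 in the frame of gauge between -0.008 and 0.008 m and z of mid_1 in the frame of gauge between 0.05 and 0.07 m and angle between the y axis of block_1 and the x axis of gauge, either way round below 0.2 rad), for 0.1 s.
3. block_2 is slid fully home on the pin by its white tunnel (x of mid_2 in the frame of gauge between -0.037 and -0.02 m and y of mid_2 in the frame of gauge between -0.008 and 0.008 m and z of mid_2 in the frame of gauge between 0.05 and 0.07 m and angle between the x axis of block_2 and the x axis of gauge, either way round below 0.2 rad), for 0.1 s.
4. block_2 is slid fully home on the pin by its blue tunnel (x of mid_2 in the frame of gauge between -0.037 and -0.02 m and y of mid_2 in the frame of gauge between -0.008 and 0.008 m and z of mid_2 in the frame of gauge between 0.05 and 0.07 m and angle between the y axis of block_2 and the x axis of gauge, either way round below 0.2 rad), for 0.1 s.
5. block_3 is tried on the pin by its white tunnel, as far as it goes (x of mid_3 in the frame of gauge between -0.093 and -0.02 m and y of mid_3 in the frame of gauge between -0.008 and 0.008 m and z of mid_3 in the frame of gauge between 0.05 and 0.07 m and angle between the x axis of block_3 and the x axis of gauge, either way round below 0.2 rad), for 0.1 s.
6. block_3 is tried on the pin by its blue tunnel, as far as it goes (x of mid_3 in the frame of gauge between -0.093 and -0.02 m and y of mid_3 in the frame of gauge between -0.008 and 0.008 m and z of mid_3 in the frame of gauge between 0.05 and 0.07 m and angle between the y axis of block_3 and the x axis of gauge, either way round below 0.2 rad), for 0.1 s.
7. block_4 is slid fully home on the pin by its white tunnel (x of mid_4 in the frame of gauge between -0.037 and -0.02 m and y of mid_4 in the frame of gauge between -0.008 and 0.008 m and z of mid_4 in the frame of gauge between 0.05 and 0.07 m and angle between the x axis of block_4 and the x axis of gauge, either way round below 0.2 rad), for 0.1 s.
8. block_4 is slid fully home on the pin by its blue tunnel (x of mid_4 in the frame of gauge between -0.037 and -0.02 m and y of mid_4 in the frame of gauge between -0.008 and 0.008 m and z of mid_4 in the frame of gauge between 0.05 and 0.07 m and angle between the y axis of block_4 and the x axis of gauge, either way round below 0.2 rad), for 0.1 s.
9. block_5 is tried on the pin by its white tunnel, as far as it goes (x of mid_5 in the frame of gauge between -0.093 and -0.02 m and y of mid_5 in the frame of gauge between -0.008 and 0.008 m and z of mid_5 in the frame of gauge between 0.05 and 0.07 m and angle between the x axis of block_5 and the x axis of gauge, either way round below 0.2 rad), for 0.1 s.
10. block_5 is slid fully home on the pin by its blue tunnel (x of mid_5 in the frame of gauge between -0.037 and -0.02 m and y of mid_5 in the frame of gauge between -0.008 and 0.008 m and z of mid_5 in the frame of gauge between 0.05 and 0.07 m and angle between the y axis of block_5 and the x axis of gauge, either way round below 0.2 rad), for 0.1 s.
At the end, for the whole second after the job is handed in: every block present stands upright (within 0.15 rad), at rest, on the floor of its right tray (underside within 12 mm of the table), its centre within the tray's walls: green for both tunnels passing, yellow for one, red for none (x of block_1 in the frame of tray_yellow between -0.05 and 0.05 m and y of block_1 in the frame of tray_yellow between -0.095 and 0.095 m and z of each of block_1, block_5 in the frame of tray_yellow below 0.012 m and angle between each of block_1, block_2, block_3, block_4, block_5's own z axis and vertical below 0.15 rad and linear speed of each of block_1, block_2, block_3, block_4, block_5 below 0.03 m/s and x of block_2 in the frame of tray_green between -0.05 and 0.05 m and y of block_2 in the frame of tray_green between -0.095 and 0.095 m and z of each of block_2, block_4 in the frame of tray_green below 0.012 m and x of block_3 in the frame of tray_red between -0.05 and 0.05 m and y of block_3 in the frame of tray_red between -0.095 and 0.095 m and z of block_3 in the frame of tray_red below 0.012 m and x of block_4 in the frame of tray_green between -0.05 and 0.05 m and y of block_4 in the frame of tray_green between -0.095 and 0.095 m and x of block_5 in the frame of tray_yellow between -0.05 and 0.05 m and y of block_5 in the frame of tray_yellow between -0.095 and 0.095 m); the robot touches nothing.
It fails at once if a bystander (die, pawn, mug, glue, timer) is moved more than 60 mm (distance of any of die, pawn, mug, glue, timer from where it was at the start of the episode above 0.06 m).
It fails at once if a block is forced against the gauge with more than 60 N (contact force between any of block_1, block_2, block_3, block_4, block_5 and gauge above 60 N).
Of block_1, block_2, block_3, block_4, block_5 only 3 to 4 are there at a start; the rules pass over those that are not, and their reading is None.
At some moment in a run one of block_1, block_2, block_3, block_4, block_5 may be knocked a few centimetres aside while the robot is not near it.
Once in a run the grip may slacken for a moment while it holds something.
It also fails if it takes over 210 s, if anything falls off the work surface, if the arm or the gripper's body presses on something with over 40 N, if the wrist force passes 120 N, or if a joint passes its speed limit or range.

ROBOT

A 6-joint arm with a two-finger parallel gripper is mounted at the origin on the work surface. World frame = base frame: x ahead of the robot, y to its left, z up, the work surface at z = 0. Lengths are in m, angles in degrees, forces in N, time in s.
With the tool pointing down it reaches from about 0.4 to 0.825 m from the base axis. Payload 7 kg.
Tool frame: the origin (TCP) lies midway between the tips of the shut fingers; the grasp point (between the pads) lies r.grip_depth behind it (r.grip_depth is the distance from the TCP to the grasp point, in m); z points along the fingers, y is the line along which they close (so a half turn about z gives the same grasp; the last joint's range is limited). The gripper opens to 88 mm and grips with 3 to 60 N. Pads are 19 mm wide; open, the fingers measure 130 mm over their backs; the gripper's body (78 mm by 193 mm) begins 47 mm behind the grasp point.
Start: joints at [-60.556, 20.546, 0.682, 0, -70.136, -16.507], TCP at [0.151, -0.658, 0.227] pointing down, gripper open.
Joint ranges: [-176.03, 176.03], [-82.01, 121.73], [-58.28, 71.71], [-173.87, 95.51], [-174.79, -0.11], [-173.66, 173.66]. Speed limits (degrees/s): [136.94, 136.94, 172.46, 180, 180, 180].

INTERFACE

Orientations are given as [roll, pitch, yaw] about the fixed x, y, z axes, in that order (R = Rz(yaw) Ry(pitch) Rx(roll)).
In Python, from plant import r gives the robot as it stands.
- The arm moves only by the shell command python3 drive.py 'ROWS' [OPENING] [FORCE]. ROWS is one flat JSON list of numbers that holds 1 to 12 rows one after another, with no inner brackets; each row has 6 numbers: dx, dy, dz in m, then a rotation vector rx, ry, rz in degrees; each row is the pose to reach, as a shift and turn from the pose commanded when the command began, along the tool's axes at that moment; what a row does not reach only later rows make up. A row lasts 1/12 s, in which the tool goes at most 0.0417 m and 7.16 degrees, less where a joint would pass 70% of its speed; a pose out of reach is approached as far as the arm can. OPENING is the finger opening in m, set as the command begins (- or left out keeps the last). The fingers move at their own pace and stop on an object; FORCE is the grip in N (left out, the last holds). Time passes only in rows, so rows that do not move let the fingers close. It prints the time, the measured TCP pose, the force, the opening and the grip force at its end. Input that does not fit is refused with a message, and nothing moves.
- r.get_state(): the state, without advancing time (a new reading comes with each control period).
- r.capture(name): name is "scene" or "top"; returns a dict with "frame" (420x560x3 uint8, red, green, blue), "z_map" (420x560 float32, m along the optical axis (not along the pixel's ray), 0 where there is no reading), "fx", "fy", "cx", "cy" (pixels), "D" ([k1, k2, p1, p2, k3] as OpenCV has them; the pictures are not rectified), "cam_to_world" (4x4, takes a point from camera to world coordinates). Camera axes: x right, y down, z forward; pixel columns grow to the right and rows downward; lengths in m; the calibration is good to about 2 mm. A picture is of the moment at which its call begins.
- r.close_job(): hands the job in; it is judged then, once.
The state is a dict: "time_s": time; "joints": joint angles; "qd": joint speeds; "joint_torque": joint torques, N m; "tcp_pos": TCP position; "eef_rot": TCP orientation; "contact_force": force on the tool from outside, world axes, zero at the start; "moment": the same for the moment, N m; "gripper_width": finger opening in m; "gripper_force": force on a finger pad.
Only numpy, scipy, OpenCV 4.12 (cv2) and the standard library are available. Lean on these libraries where they do the work, as an engineer would, in place of code of your own. Each camera call takes 0.05 s, during which the arm holds its last target. There are 200 camera calls.

## Working session

There is one attempt and no reset: what is moved stays moved. The work goes in short steps, Python scripts to look and compute and a shell command to move; the robot and the scene stay as the last step left them, time stands still between calls to the robot, and variables do not carry over. Pictures are saved under pics/ and viewed, at most 14 in all, crops included, and the job is handed in when it is done.

```bash
ls; mkdir -p pics; cat > h.py <<'E'
import numpy as np,cv2
from plant import r
def rays(c,uv):
    K=np.array([[c['fx'],0,c['cx']],[0,c['fy'],c['cy']],[0,0,1.]])
    p=cv2.undistortPoints(np.array(uv,float).reshape(-1,1,2),K,np.array(c['D'],float)).reshape(-1,2)
    return np.c_[p,np.ones(len(p))]
def onplane(c,uv,z):
    d=rays(c,uv)@c['cam_to_world'][:3,:3].T; o=c['cam_to_world'][:3,3]
    return o+d*((z-o[2])/d[:,2])[:,None]
def cloud(c):
    h,w=c['z_map'].shape; u,v=np.meshgrid(np.arange(w),np.arange(h))
    d=rays(c,np.c_[u.ravel(),v.ravel()])*c['z_map'].reshape(-1,1)
    return (d@c['cam_to_world'][:3,:3].T+c['cam_to_world'][:3,3]).reshape(h,w,3)
E
python3 - <<'E'
from h import *
for n in('top','scene'):
    c=r.capture(n); cv2.imwrite(f'pics/{n}0.png',cv2.resize(c['frame'][:,:,::-1],(800,600),interpolation=cv2.INTER_CUBIC)); print(n,c['cam_to_world'].round(3).tolist(),c['fx'])
print(r.get_state(),r.grip_depth)
E
```

```text
drive.py
pics
plant.py
  5 drive.py
  3 plant.py
  8 total
top [[0.055, -0.971, 0.231, 0.275], [-0.998, -0.055, 0.007, -0.048], [0.006, -0.231, -0.973, 1.216], [0.0, 0.0, 0.0, 1.0]] 389.4953753030645
scene [[-0.83, 0.419, -0.369, 0.923], [0.558, 0.603, -0.57, 0.559], [-0.017, -0.679, -0.734, 0.856], [0.0, 0.0, 0.0, 1.0]] 433.46575531171476
{'time_s': 0.1, 'joints': array([-6.05558981e+01,  2.05872550e+01,  6.39948269e-01, -1.82036453e-02,
       -7.01386616e+01, -1.65069191e+01]), 'qd': array([ 0.00054573, -0.05446696,  0.12062317,  0.06151915, -0.00733602,
        0.03144232]), 'joint_torque': array([-2.96135586e-03, -5.84165668e+01,  2.93752956e+01,  7.01543793e+00,
        1.02065282e-02, -5.99371629e-05]), 'tcp_pos': array([ 0.15099368, -0.65743424,  0.22572282]), 'eef_rot': array([ 1.79912712e+02, -8.02021689e-03, -1.67069009e+02]), 'contact_force': array([ 0.13555961, -0.27946782,  0.12874971]), 'moment': array([ 0.00914621, -0.02652021, -0.01060729]), 'gripper_force': 0.0, 'gripper_width': 0.08744704239468415} 0.0188
```
View pics/top0.png

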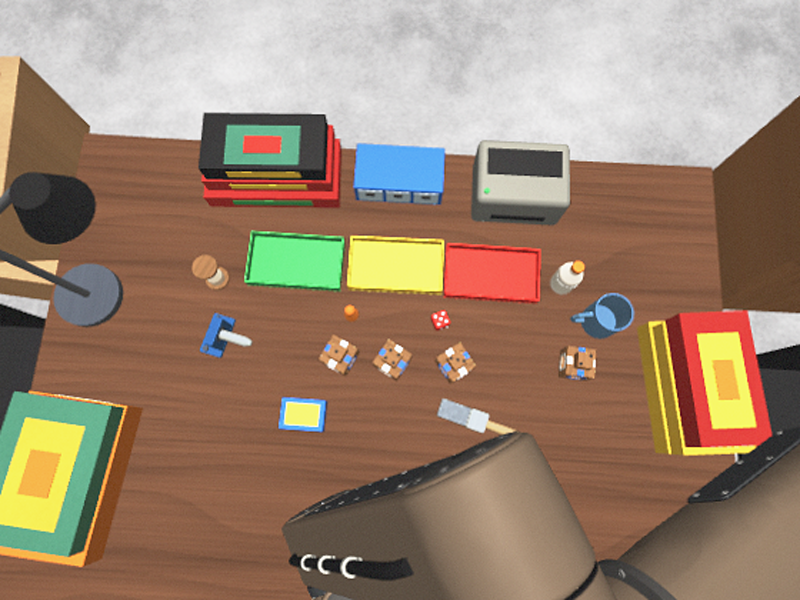

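View pics/scene0.png

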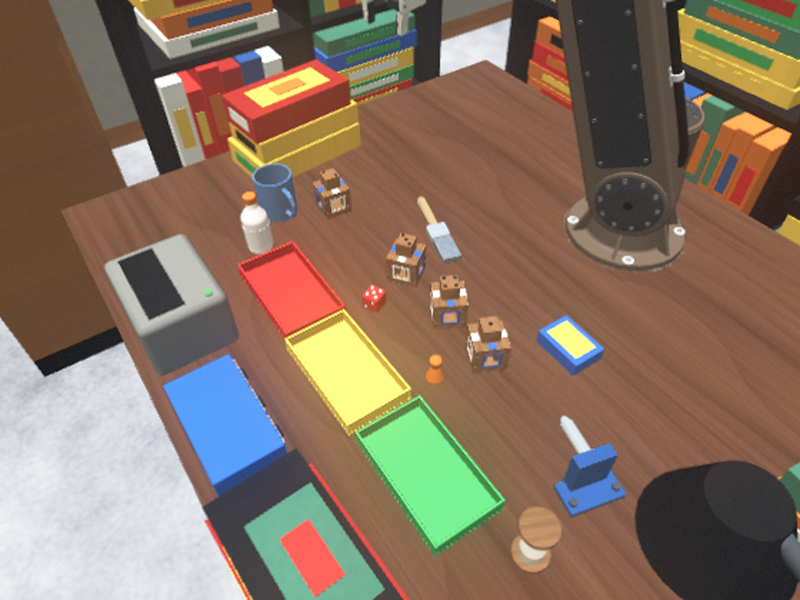

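The top view shows four blocks, at about (338,355), (392,359), (456,362) and (578,362). The gauge is at (225,335), and the trays are green, yellow and red from left to right. Next I'll zoom in on the pips and measure.

```bash
cat >> h.py <<'E'
def studs(c,P):
    "stud tops: connected patches at z~0.09, size ~32 mm; returns centre, angle (mod 90)"
    m=((abs(P[:,:,2]-.09)<.012)&(P[:,:,0]>.25)&(P[:,:,0]<.75)&(abs(P[:,:,1])<.6)).astype('uint8')
    n,l,s,ce=cv2.connectedComponentsWithStats(m,connectivity=4); out=[]
    for i in range(1,n):
        if 60<s[i,4]<500:
            v,u=np.where(l==i)
            ct=cv2.findContours((l==i).astype('uint8'),0,2)[0][0].reshape(-1,2)
            W=onplane(c,ct,.09)[:,:2]; (cx,cy),sz,a=cv2.minAreaRect((W*1000).astype('float32'))
            out.append((ce[i].round(),s[i,4],(cx/1000,cy/1000),np.median(P[v,u,2]),sz,a))
    return out
E
python3 - <<'E'
from h import *
c=r.capture('top');P=cloud(c); s=r.capture('scene');Q=cloud(s)
for n,cc,PP in(('top',c,P),('scene',s,Q)):
    for o in studs(cc,PP): print(n,o[0],o[1],np.round(o[2],4),round(float(o[3]),4),np.round(o[4],1),round(o[5],1))
rows=[]
tc=[(238,248),(274,251),(319,254),(405,254)]; sc=[(341,242),(314,211),(284,181),(232,135)]
for im,cs in((c,tc),(s,sc)):
    rows.append(np.hstack([cv2.resize(im['frame'][y-20:y+20,x-20:x+20,::-1],(200,200),interpolation=cv2.INTER_CUBIC) for x,y in cs]))
cv2.imwrite('pics/z.png',np.vstack(rows))
# trays by colour hsv, rim z .03
hsv=cv2.cvtColor(c['frame'],cv2.COLOR_RGB2HSV)
for n,lo,hi in(('g',(50,100,80),(75,255,255)),('y',(24,100,80),(35,255,255)),('r',(0,170,80),(8,255,255)),('r2',(172,170,80),(180,255,255)),('blue',(100,120,60),(125,255,255))):
    m=cv2.inRange(hsv,lo,hi); k,l,st,ce=cv2.connectedComponentsWithStats(m)
    for i in range(1,k):
        if st[i,4]>60 and 150<ce[i,1]<260 and 130<ce[i,0]<440:
            ct=cv2.findContours((l==i).astype('uint8'),0,2)[0][0].reshape(-1,2)
            W=onplane(c,ct,.03)[:,:2]; print(n,st[i,4],ce[i].round(),[np.round(x,3) for x in cv2.minAreaRect((W).astype('float32'))])
# gauge: flange and pin points
for lab,lo,hi in(('flange',.076,.088),('pin',.064,.0745)):
  for n,PP in(('top',P),('scene',Q)):
    m=(PP[:,:,2]>lo)&(PP[:,:,2]<hi)&(PP[:,:,1]>.18)&(PP[:,:,1]<.36)&(PP[:,:,0]>.3)&(PP[:,:,0]<.5)
    p=PP[m]; print(lab,n,len(p)); 
    if len(p)>3: print([np.round(x,4) for x in cv2.minAreaRect(p[:,:2].astype('float32'))],p.min(0).round(3),p.max(0).round(3))
E
```

```text
top [143. 186.] 238 [0.607  0.3858] 0.0911 [52.6 47.9] 49.3
top [398. 192.] 144 [ 0.6356 -0.3844] 0.0892 [48.8 42.8] 45.0
top [427. 218.] 255 [ 0.552  -0.4635] 0.091 [ 78.8 101.5] 42.5
top [149. 231.] 147 [0.4717 0.3502] 0.0827 [21.7 61.1] 77.1
top [467. 272.] 364 [ 0.4104 -0.5752] 0.09 [258.9  15. ] 5.8
top [236. 245.] 126 [0.4439 0.0927] 0.0906 [33.  32.3] 63.7
top [275. 249.] 125 [ 0.4399 -0.0204] 0.0906 [31.7 32.4] 59.5
top [320. 251.] 125 [ 0.4409 -0.1533] 0.0911 [31.9 32.7] 35.7
top [409. 252.] 138 [ 0.4529 -0.4107] 0.0896 [34.9 33.2] 86.0
top [ 80. 295.] 92 [0.2792 0.5145] 0.0906 [13.1 59.3] 85.1
scene [191. 125.] 316 [ 0.5615 -0.4619] 0.0884 [112.6  83.5] 55.7
scene [230. 123.] 111 [ 0.4582 -0.403 ] 0.0884 [51.1 34.9] 81.7
scene [177. 151.] 168 [ 0.6425 -0.3772] 0.0884 [53.2 45.9] 80.3
scene [284. 169.] 131 [ 0.444  -0.1454] 0.0879 [40.  34.9] 37.0
scene [314. 199.] 158 [ 0.4443 -0.0124] 0.0881 [41.  32.1] 55.1
scene [343. 228.] 187 [0.4486 0.1   ] 0.0879 [40.3 34. ] 64.0
scene [416. 319.] 298 [0.479  0.3566] 0.0813 [20.6 60.1] 76.6
scene [554. 343.] 121 [0.3091 0.5313] 0.092
[... 260 characters left out ...]
 np.float64(89.212)]
r 73 [308. 224.] [array([ 0.535, -0.118]), array([0.038, 0.037]), np.float64(25.019)]
blue 341 [151. 234.] [array([0.474, 0.36 ]), array([0.049, 0.086]), np.float64(76.134)]
flange top 126
[array([0.4702, 0.349 ]), array([0.0219, 0.0584]), np.float64(89.1247)] [0.441 0.338 0.076] [0.499 0.36  0.088]
flange scene 222
[array([0.4727, 0.353 ]), array([0.0209, 0.0583]), np.float64(78.1705)] [0.443 0.337 0.076] [0.5   0.36  0.085]
pin top 166
[array([0.4564, 0.3225]), array([0.072 , 0.0561]), np.float64(57.1548)] [0.44  0.278 0.064] [0.499 0.351 0.074]
pin scene 223
[array([0.4702, 0.3223]), array([0.0902, 0.0322]), np.float64(58.7335)] [0.452 0.279 0.064] [0.5   0.36  0.074]
```

View pics/z.png

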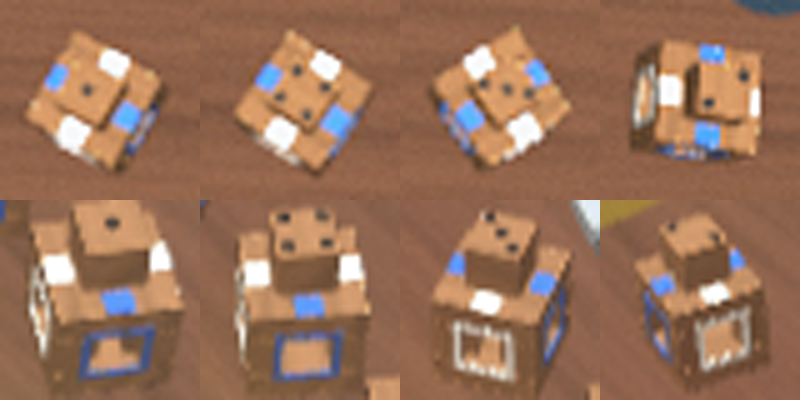

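The pips read, left to right in the top view, are 1, 4, 3 and 2, with no block 5. Next I'll measure the gauge axis from both views by intersecting planes.

```bash
cat > g.py <<'E'
from h import *
c=r.capture('top'); s=r.capture('scene')
N=[];O=[];pts={}
for n,im,(x0,y0,x1,y1) in(('top',c,(135,215,185,255)),('scene',s,(380,285,445,365))):
    hsv=cv2.cvtColor(im['frame'],cv2.COLOR_RGB2HSV)
    m=np.zeros(hsv.shape[:2],'uint8'); m[y0:y1,x0:x1]=((hsv[y0:y1,x0:x1,1]<60)&(hsv[y0:y1,x0:x1,2]>110))
    k,l,st,ce=cv2.connectedComponentsWithStats(m); i=1+np.argmax(st[1:,4]); v,u=np.where(l==i)
    vx,vy,px,py=cv2.fitLine(np.c_[u,v].astype('float32'),cv2.DIST_L2,0,.01,.01).ravel()
    t=(u-px)*vx+(v-py)*vy; a,b=t.min()-.5,t.max()+.5
    e=np.array([[px+a*vx,py+a*vy],[px+b*vx,py+b*vy]]); pts[n]=e
    print(n,st[i],e.round(1))
    d=rays(im,e)@im['cam_to_world'][:3,:3].T; nn=np.cross(d[0],d[1]);N.append(nn/np.linalg.norm(nn));O.append(im['cam_to_world'][:3,3])
    print(' on z=.06',onplane(im,e,.06).round(4).tolist())
    big=cv2.resize(im['frame'][y0:y1,x0:x1,::-1],None,fx=8,fy=8,interpolation=cv2.INTER_CUBIC); cv2.imwrite(f'pics/g{n}.png',big[:600,:800])
D=np.cross(*N);D/=np.linalg.norm(D); X=np.linalg.lstsq(np.array(N+[D]),[N[0]@O[0],N[1]@O[1],D@np.array([.45,.31,.06])],rcond=None)[0]
print('axis dir',D.round(4),'pt near',X.round(4),'yaw',np.degrees(np.arctan2(D[1],D[0])))
P=cloud(c);
for n,im in(('top',c),('scene',s)):
    PP=cloud(im); m=(PP[:,:,2]>.05)&(PP[:,:,2]<.088)&(PP[:,:,1]>.2)&(PP[:,:,1]<.37)&(PP[:,:,0]>.4)&(PP[:,:,0]<.52)
    hsv=cv2.cvtColor(im['frame'],cv2.COLOR_RGB2HSV); b=m&(hsv[:,:,1]>120)
    ct=max(cv2.findContours((b&(PP[:,:,2]>.076)).astype('uint8'),0,2)[0],key=len).reshape(-1,2)
    R=cv2.minAreaRect((onplane(im,ct,.082)[:,:2]*1000).astype('float32')); print(n,'flange top',[np.round(x,1) for x in R],cv2.boxPoints(R).round(1).tolist())
E
python3 g.py; python3 -c "
import cv2,numpy as np
a=cv2.imread('pics/gtop.png');b=cv2.imread('pics/gscene.png')
z=np.zeros((600,800,3),'uint8');a=cv2.resize(a,None,fx=.75,fy=.75);z[:a.shape[0],:a.shape[1]]=a;b=cv2.resize(b,None,fx=.8,fy=.8);z[:b.shape[0],320:320+b.shape[1]]=b[:,:480];cv2.imwrite('pics/gg.png',z)"
```

```text
top [153 231  24  12 161] [[152.5 232.9]
 [176.2 240.1]]
 on z=.06 [[0.4726, 0.3489, 0.06], [0.4547, 0.2757, 0.06]]
scene [392 291  22  27 275] [[392.4 290.8]
 [409.8 316.8]]
 on z=.06 [[0.4546, 0.2745, 0.06], [0.4689, 0.3381, 0.06]]
axis dir [-0.2345 -0.9716 -0.0306] pt near [0.4623 0.307  0.0607] yaw -103.56910774549878
top flange top [array([472.5, 352. ]), array([24. , 62.4]), np.float64(77.4)] [[439.3999938964844, 347.1000061035156], [500.29998779296875, 333.3999938964844], [505.5, 356.79998779296875], [444.6000061035156, 370.5]]
scene flange top [array([475.1, 354.6]), array([20.1, 60.6]), np.float64(76.0)] [[443.20001220703125, 352.1000061035156], [502.0, 337.5], [506.8999938964844, 357.0], [448.1000061035156, 371.6000061035156]]
```

View pics/gg.png

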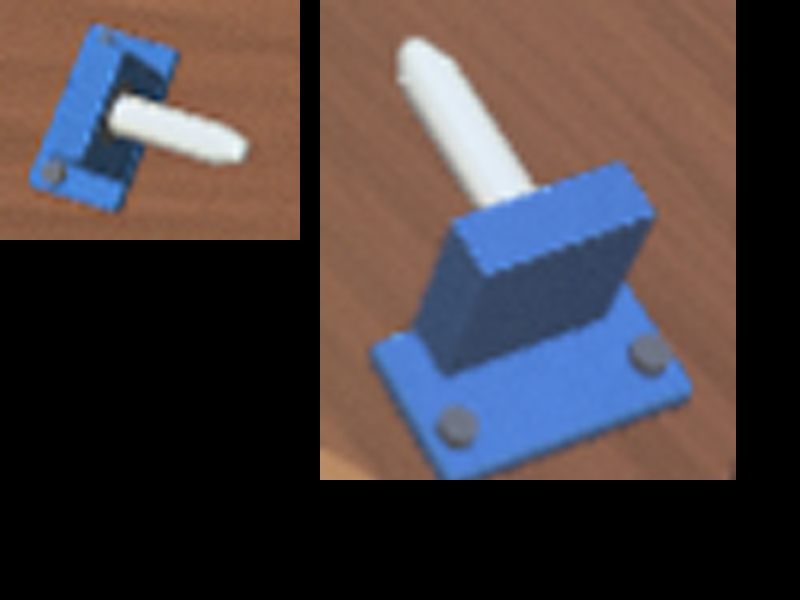

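The pin axis lies at yaw −103.6° towards its tip, at z ≈ 0.0607, and the tip is at about (0.4547, 0.2755). The root works out to about (0.4705, 0.342), which agrees with the flange's front edge. Next come the block poses from the coloured marks, and a helper that gives the delta to a goal.

```bash
cat >> h.py <<'E'
def marks(c,xy):
    "white/blue top marks in the plane z=.06 around xy (world): centres midpoint and axis angle"
    hsv=cv2.cvtColor(c['frame'],cv2.COLOR_RGB2HSV); P=cloud(c); res={}
    near=(np.hypot(P[:,:,0]-xy[0],P[:,:,1]-xy[1])<.042)&(abs(P[:,:,2]-.06)<.01)
    for n,m in(('w',(hsv[:,:,1]<70)&(hsv[:,:,2]>130)),('b',cv2.inRange(hsv,(100,110,90),(125,255,255))>0)):
        k,l,st,ce=cv2.connectedComponentsWithStats((m&near).astype('uint8'))
        i=[j for j in np.argsort(-st[:,4]) if j>0][:2]
        if len(i)<2: continue
        w=onplane(c,ce[i],.06)[:,:2]; d=w[1]-w[0]
        res[n]=(w.mean(0).round(4),round(float(np.degrees(np.arctan2(d[1],d[0]))%180),1),round(float(np.hypot(*d)),4),st[i,4])
    return res
from scipy.spatial.transform import Rotation as Ro
def to(x,y,z,yaw):
    "shift and turn in tool axes from the measured pose to a tool-down pose"
    s=r.get_state(); A=Ro.from_euler('xyz',s['eef_rot'],degrees=True); B=Ro.from_euler('xyz',[180,0,yaw],degrees=True)
    d=A.inv().apply(np.array([x,y,z])-s['tcp_pos']); w=(A.inv()*B).as_rotvec(degrees=True)
    print('delta',d.round(4),'rot',w.round(1),'| at',s['tcp_pos'].round(4),s['eef_rot'].round(1),'j6',s['joints'][5].round(1),'F',s['contact_force'].round(1),'grip',round(s['gripper_width'],4),round(s['gripper_force'],1),'t',s['time_s'])
G=np.array([.4705,.3418]); GY=76.4
def gp(x,y=0):
    a=np.radians(GY); return G+np.array([np.cos(a)*x-np.sin(a)*y,np.sin(a)*x+np.cos(a)*y])
def gframe(p):
    a=np.radians(GY); d=np.array(p[:2])-G; return np.array([np.cos(a)*d[0]+np.sin(a)*d[1],-np.sin(a)*d[0]+np.cos(a)*d[1]])
E
python3 - <<'E'
from h import *
c=r.capture('top'); s=r.capture('scene')
for n,xy in((1,(.444,.093)),(2,(.453,-.411)),(3,(.441,-.153)),(4,(.440,-.020))):
    print(n,marks(c,xy),marks(s,xy))
to(.444,.093,.2,0)
E
python3 drive.py '[0, 0, -0.02, 0, 0, 30, 0, 0, -0.02, 0, 0, 30, 0, 0, -0.02, 0, 0, 30, 0, 0, -0.02, 0, 0, 30, 0, 0, -0.02, 0, 0, 30]' 0.06 30; python3 -c "
from h import *
to(.444,.093,.2,0);print(r.get_state()['joints'])"
```

```text
1 {'w': (array([0.445 , 0.0944]), 152.9, 0.0485, array([26, 20], dtype=int32)), 'b': (array([0.4436, 0.0954]), 63.9, 0.05, array([16,  9], dtype=int32))} {'w': (array([0.4428, 0.0958]), 153.6, 0.0487, array([37, 16], dtype=int32))}
2 {'w': (array([ 0.455 , -0.4139]), 84.7, 0.0522, array([30,  9], dtype=int32)), 'b': (array([ 0.456 , -0.4131]), 175.3, 0.049, array([20, 10], dtype=int32))} {'w': (array([ 0.4668, -0.3974]), 142.4, 0.0266, array([21,  2], dtype=int32)), 'b': (array([ 0.4537, -0.4115]), 176.3, 0.0501, array([8, 5], dtype=int32))}
3 {'w': (array([ 0.4411, -0.1522]), 36.1, 0.0471, array([27, 22], dtype=int32)), 'b': (array([ 0.4415, -0.154 ]), 126.6, 0.0504, array([17, 10], dtype=int32))} {'w': (array([ 0.4407, -0.14  ]), 2.7, 0.0365, array([24,  4], dtype=int32)), 'b': (array([ 0.4407, -0.1528]), 126.6, 0.0482, array([14,  8], dtype=int32))}
4 {'w': (array([ 0.4414, -0.0196]), 150.6, 0.049, array([29, 19], dtype=int32)), 'b': (array([ 0.4396, -0.0188]), 60.2, 0.0492, array([17, 13], dtype=int32))} {'w': (array([ 0.4387, -0.0189]), 149.8, 0.0477, array([27, 22], dtype=int32))}
delta [-0.4536  0.6662  0.0266] rot [   0.     0.  -167.1] | at [ 0.1511 -0.6578  0.2265] [ 180.    -0.  -167.1] j6 -16.5 F [ 0.8 -0.3  0.3] grip 0.0874 0.0 t 0.4
time_s: 0.82
tcp_pos: [0.1511, -0.6578, 0.2467]
eef_rot: [-180.0, 0.0, 162.6]
contact_force: [-0.0, 0.5, 0.4]
gripper_width: 0.062
gripper_force: 0.0
delta [-0.0549  0.804   0.0466] rot [  0.    0.  162.6] | at [ 0.1511 -0.6578  0.2467] [-180.     0.   162.6] j6 -46.8 F [-0.   0.5  0.4] grip 0.062 0.0 t 0.8167
[-6.05552620e+01  1.99234263e+01  2.39049425e+00 -3.73683420e-03
 -7.24568038e+01 -4.68456035e+01]
```

```bash
python3 -c "
from h import *
to(.5,-.3,.24,-160)"
```

```text
delta [-0.2259  0.4458  0.0067] rot [ -0.    0.  -37.4] | at [ 0.1511 -0.6578  0.2467] [-180.     0.   162.6] j6 -46.8 F [-0.   0.5  0.4] grip 0.062 0.0 t 0.8167
```

```bash
python3 drive.py '[-0.056, 0.11, 0.002, 0, 0, -9, -0.056, 0.11, 0.002, 0, 0, -9, -0.056, 0.11, 0.002, 0, 0, -9, -0.11, 0.22, 0.004, 0, 0, -18, -0.11, 0.22, 0.004, 0, 0, -18, -0.11, 0.22, 0.004, 0, 0, -18, -0.17, 0.33, 0.005, 0, 0, -28, -0.17, 0.33, 0.005, 0, 0, -28, -0.17, 0.33, 0.005, 0, 0, -28, -0.226, 0.446, 0.007, 0, 0, -37.4, -0.226, 0.446, 0.007, 0, 0, -37.4, -0.226, 0.446, 0.007, 0, 0, -37.4]' ; python3 -c "
from h import *
to(.444,.0945,.2,-116.5)"
```

```text
time_s: 1.82
tcp_pos: [0.4963, -0.299, 0.2399]
eef_rot: [-180.0, 0.0, -159.3]
contact_force: [0.6, -1.2, -1.4]
gripper_width: 0.0601
gripper_force: 0.0
delta [-0.0903  0.3866  0.0398] rot [ -0.    0.  -42.8] | at [ 0.4963 -0.299   0.2399] [-180.     0.  -159.3] j6 -57.6 F [ 0.6 -1.2 -1.4] grip 0.0601 0.0 t 1.8167
```

```bash
python3 drive.py '[-0.09, 0.387, 0.04, 0, 0, -42.8, -0.09, 0.387, 0.04, 0, 0, -42.8, -0.09, 0.387, 0.04, 0, 0, -42.8, -0.09, 0.387, 0.04, 0, 0, -42.8, -0.09, 0.387, 0.04, 0, 0, -42.8, -0.09, 0.387, 0.04, 0, 0, -42.8, -0.09, 0.387, 0.04, 0, 0, -42.8, -0.09, 0.387, 0.04, 0, 0, -42.8, -0.09, 0.387, 0.04, 0, 0, -42.8, -0.09, 0.387, 0.04, 0, 0, -42.8, -0.09, 0.387, 0.04, 0, 0, -42.8, -0.09, 0.387, 0.04, 0, 0, -42.8]' ; python3 -c "
from h import *
to(.444,.0945,.1,-116.5);print(r.get_state()['joints'])
c=r.capture('top');cv2.imwrite('pics/t1.png',c['frame'][:,:,::-1])"
```

```text
time_s: 2.82
tcp_pos: [0.4448, 0.0946, 0.1996]
eef_rot: [180.0, -0.0, -116.5]
contact_force: [-0.8, -0.1, 0.5]
gripper_width: 0.06
gripper_force: 0.0
delta [0.0004 0.0007 0.0996] rot [ 0. -0. -0.] | at [0.4448 0.0946 0.1996] [ 180.    -0.  -116.5] j6 -63.5 F [-0.8 -0.1  0.5] grip 0.06 0.0 t 2.8167
[ 3.69533228e+01  5.47035080e-01 -2.81614521e+01  1.16844456e-03
 -6.12953765e+01 -6.34775010e+01]
```

View pics/t1.png

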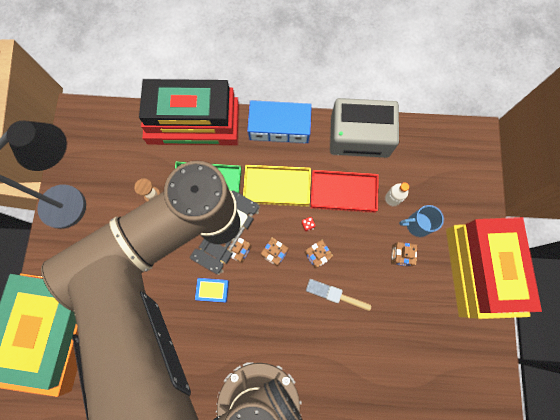

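The arm is above block 1 and the other blocks haven't moved. I'll descend and grip.

```bash
python3 drive.py '[0, 0.001, 0.04, 0, 0, 0, 0, 0.001, 0.08, 0, 0, 0, 0, 0.001, 0.11, 0, 0, 0, 0, 0.001, 0.125, 0, 0, 0, 0, 0.001, 0.135, 0, 0, 0, 0, 0.001, 0.135, 0, 0, 0]' >/dev/null; python3 drive.py '[0, 0, 0, 0, 0, 0, 0, 0, 0, 0, 0, 0, 0, 0, 0, 0, 0, 0, 0, 0, 0, 0, 0, 0, 0, 0, 0, 0, 0, 0, 0, 0, 0, 0, 0, 0]' 0.02 40; python3 drive.py '[0, 0, -0.04, 0, 0, 0, 0, 0, -0.08, 0, 0, 0, 0, 0, -0.1, 0, 0, 0, 0, 0, -0.1, 0, 0, 0, 0, 0, -0.1, 0, 0, 0]'; python3 -c "
from h import *
p=gp(-.16);print(p,gframe([.4546,.2757]));to(*p,.165,-13.6)"
```

```text
time_s: 3.87
tcp_pos: [0.4445, 0.094, 0.0652]
eef_rot: [-180.0, 0.1, -116.9]
contact_force: [-0.5, -0.4, 4.2]
gripper_width: 0.0316
gripper_force: 39.8
time_s: 4.28
tcp_pos: [0.4446, 0.0943, 0.1658]
eef_rot: [-179.9, 0.2, -116.9]
contact_force: [-0.2, 1.2, -2.5]
gripper_width: 0.0316
gripper_force: 39.8
[0.43287726 0.18628624] [-6.79853817e-02 -8.87137669e-05]
delta [-0.0767  0.052   0.001 ] rot [-2.000e-01  1.000e-01 -1.033e+02] | at [0.4446 0.0943 0.1658] [-179.9    0.2 -116.9] j6 -63.8 F [-0.2  1.2 -2.5] grip 0.0316 39.8 t 4.2833
```

```bash
python3 drive.py '[-0.035, 0.025, 0, 0, 0, -50, -0.035, 0.025, 0, 0, 0, -50, -0.035, 0.025, 0, 0, 0, -50, -0.035, 0.025, 0, 0, 0, -50, -0.035, 0.025, 0, 0, 0, -50, -0.035, 0.025, 0, 0, 0, -50, -0.035, 0.025, 0, 0, 0, -50, -0.077, 0.052, 0, 0, 0, -103.3, -0.077, 0.052, 0, 0, 0, -103.3, -0.077, 0.052, 0, 0, 0, -103.3, -0.077, 0.052, 0, 0, 0, -103.3, -0.077, 0.052, 0, 0, 0, -103.3]' >/dev/null; python3 -c "
from h import *
to(*gp(-.16),.095,-13.6)"
```

```text
delta [ 0.0009 -0.0014  0.0679] rot [  0.2   0.1 -17.1] | at [0.4316 0.1856 0.1629] [ 1.798e+02  1.000e-01 -3.070e+01] j6 12.0 F [-0.6 -0.1 -1.5] grip 0.0318 39.7 t 5.2833
```

```bash
python3 drive.py '[0.001, -0.001, 0, 0, 0, -17, 0.001, -0.001, 0, 0, 0, -17, 0.001, -0.001, 0, 0, 0, -17, 0.001, -0.001, 0.03, 0, 0, -17, 0.001, -0.001, 0.06, 0, 0, -17, 0.001, -0.001, 0.068, 0, 0, -17, 0.001, -0.001, 0.068, 0, 0, -17, 0.001, -0.001, 0.068, 0, 0, -17]' >/dev/null; python3 - <<'E'
from h import *
to(*gp(-.16),.095,-13.6)
c=r.capture('top');s=r.capture('scene')
cv2.imwrite('pics/f1.png',np.hstack([cv2.resize(c['frame'][205:275,135:225,::-1],(400,311),interpolation=2),cv2.resize(s['frame'][200:340,300:480,::-1],(400,311),interpolation=2)]))
E
```

```text
delta [-0.001  -0.      0.0014] rot [ 0.1  0.  -0.4] | at [0.4338 0.186  0.0964] [179.9   0.  -14. ] j6 28.8 F [ 0.9  0.  -1.2] grip 0.0321 39.8 t 5.95
```

View pics/f1.png

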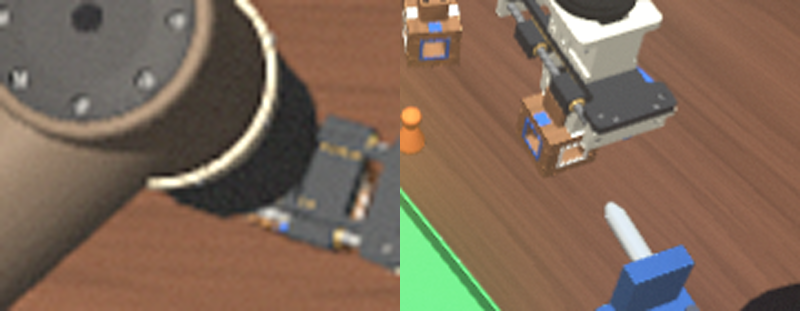

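The scene crop shows block 1 held with its white mouth facing the pin, at about native pixel (377,267). I'll measure how far that mouth is off the pin axis.

```bash
cat >> h.py <<'E'
def mouth(col,gx,box):
    "centre of the coloured frame facing the gauge, in gauge y and world z, on the plane gauge x = gx (scene view)"
    s=r.capture('scene'); hsv=cv2.cvtColor(s['frame'],cv2.COLOR_RGB2HSV); x0,y0,x1,y1=box
    m=((hsv[:,:,1]<75)&(hsv[:,:,2]>120)) if col=='w' else cv2.inRange(hsv,(100,110,60),(128,255,255))>0
    M=np.zeros(m.shape,'uint8'); M[y0:y1,x0:x1]=m[y0:y1,x0:x1]
    k,l,st,ce=cv2.connectedComponentsWithStats(M,connectivity=8)
    d=np.array([np.cos(np.radians(GY)),np.sin(np.radians(GY)),0]); o=s['cam_to_world'][:3,3]
    for i in np.argsort(-st[:,4]):
        if i==0 or st[i,4]<12: continue
        ct=np.argwhere(l==i)[:,::-1]; W=rays(s,ct)@s['cam_to_world'][:3,:3].T
        p=o+W*(((gx-(o[:2]-G)@d[:2])/(W@d)))[:,None]; g=np.array([gframe(q) for q in p])[:,1]
        print(col,st[i].tolist(),'y',g.min().round(4),g.max().round(4),'mid',((g.min()+g.max())/2).round(4),'z',p[:,2].min().round(4),p[:,2].max().round(4),'mid',((p[:,2].min()+p[:,2].max())/2).round(4))
E
python3 -c "
from h import *
mouth('w',-.13,(352,240,395,285))"
```

```text
w [370, 246, 25, 30, 249] y -0.0201 0.0403 mid 0.0101 z 0.041 0.1462 mid 0.0936
```

```bash
python3 - <<'E'
from h import *
s=r.capture('scene'); f=s['frame'][255:283,365:395]; hsv=cv2.cvtColor(f,cv2.COLOR_RGB2HSV)
m=(hsv[:,:,1]<75)&(hsv[:,:,2]>120)
for q in m: print(''.join('#' if a else '.' for a in q))
d=np.array([np.cos(np.radians(GY)),np.sin(np.radians(GY)),0]); o=s['cam_to_world'][:3,3]
for uv in [(369,271),(386,265),(370,280),(386,275),(377,271)]:
    W=(rays(s,[uv])@s['cam_to_world'][:3,:3].T)[0]; p=o+W*((-.13-(o[:2]-G)@d[:2])/(W@d)); print(uv,gframe(p).round(4),p[2].round(4))
E
```

```text
..#......########.##..........
#........###########..........
..........###########.........
..........###########.........
..........############........
............###########....###
............###..#############
.................#############
................##############
.............#################
..........#################...
........####......######......
.......##.........###.........
.......##.........##..........
.......#.........###..........
......##........####..........
......##.....######...........
......##..#######.............
......########................
.....######...................
.....###......................
..............................
..............................
..............................
..............................
..............................
..............................
..............................
(369, 271) [-0.13   -0.0231] 0.0621
(386, 265) [-0.13    0.0188] 0.0636
(370, 280) [-0.13   -0.0144] 0.0222
(386, 275) [-0.13    0.0269] 0.0204
(377, 271) [-0.13   -0.0015] 0.0509
```

The mouth centre is within about 1 mm of the axis laterally and at z ≈ 0.061. I'll advance slowly.

```bash
python3 drive.py '[-0.001, -0.02, 0.001, 0, 0, 0, -0.001, -0.04, 0.001, 0, 0, 0, -0.001, -0.06, 0.001, 0, 0, 0, -0.001, -0.063, 0.001, 0, 0, 0, -0.001, -0.066, 0.001, 0, 0, 0, -0.001, -0.069, 0.001, 0, 0, 0, -0.001, -0.072, 0.001, 0, 0, 0, -0.001, -0.072, 0.001, 0, 0, 0]' |grep -v grip; python3 drive.py '[0, -0.003, 0, 0, 0, 0, 0, -0.006, 0, 0, 0, 0, 0, -0.009, 0, 0, 0, 0, 0, -0.009, 0, 0, 0, 0]';  python3 -c "
from h import *
print(gframe(r.get_state()['tcp_pos']));to(*gp(-.03),.095,-13.6)"
```

```text
time_s: 6.82
tcp_pos: [0.4506, 0.2566, 0.0959]
eef_rot: [-180.0, -0.0, -14.1]
contact_force: [-0.2, -0.4, -1.3]
time_s: 7.15
tcp_pos: [0.453, 0.2656, 0.0957]
eef_rot: [-180.0, -0.0, -14.0]
contact_force: [-0.7, -0.6, -1.9]
gripper_width: 0.0322
gripper_force: 39.8
[-0.07818358 -0.00087069]
delta [-0.0012 -0.0482  0.0007] rot [-0.  -0.  -0.4] | at [0.453  0.2656 0.0957] [-180.   -0.  -14.] j6 24.1 F [-0.7 -0.6 -1.9] grip 0.0322 39.8 t 7.15
```

```bash
python3 drive.py '[-0.001, -0.006, 0, 0, 0, 0, -0.001, -0.012, 0, 0, 0, 0, -0.001, -0.018, 0, 0, 0, 0, -0.001, -0.024, 0, 0, 0, 0, -0.001, -0.03, 0, 0, 0, 0, -0.001, -0.036, 0, 0, 0, 0, -0.001, -0.04, 0, 0, 0, 0, -0.001, -0.042, 0, 0, 0, 0, -0.001, -0.042, 0, 0, 0, 0]' |grep force; python3 drive.py '[0, -0.002, 0, 0, 0, 0, 0, -0.003, 0, 0, 0, 0, 0, -0.003, 0, 0, 0, 0]'|grep force; python3 drive.py '[0, -0.002, 0, 0, 0, 0, 0, -0.002, 0, 0, 0, 0]';  python3 -c "
from h import *
print(gframe(r.get_state()['tcp_pos']));to(*gp(-.03),.095,-13.6)"
```

```text
contact_force: [1.1, -0.5, -1.8]
gripper_force: 39.8
contact_force: [0.1, -0.1, -0.6]
gripper_force: 39.8
time_s: 8.32
tcp_pos: [0.4633, 0.3112, 0.0957]
eef_rot: [-180.0, -0.0, -14.1]
contact_force: [0.1, -0.9, -0.7]
gripper_width: 0.032
gripper_force: 39.8
[-0.03148163 -0.00018916]
delta [-0.0002 -0.0015  0.0007] rot [-0.  -0.  -0.5] | at [0.4633 0.3112 0.0957] [-180.    -0.   -14.1] j6 22.0 F [ 0.1 -0.9 -0.7] grip 0.032 39.8 t 8.3167
```

```bash
for i in 1 2; do python3 drive.py '[0, -0.001, 0, 0, 0, 0, 0, -0.001, 0, 0, 0, 0]'|grep -E 'contact|pos'; done
```

```text
tcp_pos: [0.4634, 0.3121, 0.0957]
contact_force: [0.6, 1.0, -0.8]
tcp_pos: [0.4637, 0.313, 0.0956]
contact_force: [0.5, 0.3, -0.6]
```

```bash
python3 drive.py '[0, -0.001, 0, 0, 0, 0, 0, -0.001, 0, 0, 0, 0]'|grep -E 'contact|pos';python3 drive.py '[0, -0.001, 0, 0, 0, 0, 0, -0.001, 0, 0, 0, 0]'|grep -E 'contact|pos'; python3 -c "
from h import *
print(gframe(r.get_state()['tcp_pos']))"
```

```text
tcp_pos: [0.4639, 0.314, 0.0956]
contact_force: [0.3, -0.4, -1.1]
tcp_pos: [0.4638, 0.3142, 0.0955]
contact_force: [0.1, -2.9, 0.1]
[-2.83701174e-02 -7.84921363e-06]
```

Contact with the flange (−2.9 N, motion stopped), so white passes on block 1. I'll draw off and turn.

```bash
python3 drive.py '[0, 0, 0, 0, 0, 0, 0, 0, 0, 0, 0, 0, 0, 0.02, 0, 0, 0, 0, 0, 0.05, 0, 0, 0, 0, 0, 0.08, 0, 0, 0, 0, 0, 0.11, 0, 0, 0, 0, 0, 0.14, 0, 0, 0, 0, 0, 0.14, 0, 0, 0, 0]' |grep force; python3 drive.py '[0, 0, 0, 0, 0, 45, 0, 0, 0, 0, 0, 45, 0, 0, 0, 0, 0, 45, 0, 0, 0, 0, 0, 45, 0, 0, 0, 0, 0, 45, 0, 0, 0, 0, 0, 45, 0, 0, 0, 0, 0, 89, 0, 0, 0, 0, 0, 89, 0, 0, 0, 0, 0, 89, 0, 0, 0, 0, 0, 89, 0, 0, 0, 0, 0, 89, 0, 0, 0, 0, 0, 89]' >/dev/null;python3 drive.py '[0, 0, 0, 0, 0, 5, 0, 0, 0, 0, 0, 5]' ; python3 -c "
from h import *
print(gframe(r.get_state()['tcp_pos']));to(*gp(-.16),.095,-103.6)"
```

```text
contact_force: [-0.0, -1.1, -1.5]
gripper_force: 4.0
time_s: 10.82
tcp_pos: [0.4305, 0.1797, 0.0958]
eef_rot: [-180.0, 0.1, -105.2]
contact_force: [0.0, -0.8, -1.1]
gripper_width: 0.0318
gripper_force: 39.9
[-0.16697638  0.00074401]
delta [-0.007  -0.0005  0.0008] rot [-0.   0.1 -1.6] | at [0.4305 0.1797 0.0958] [-1.800e+02  1.000e-01 -1.052e+02] j6 -62.1 F [ 0.  -0.8 -1.1] grip 0.0318 39.9 t 10.8167
```

The grip slackened during the pull-off (4 N) and has recovered. I'll check how the block is sitting.

```bash
cat >> h.py <<'E'
def look(name):
    s=r.capture('scene'); cv2.imwrite(f'pics/{name}.png',cv2.resize(s['frame'][225:305,335:415,::-1],(560,560),interpolation=2))
E
python3 -c "
from h import *
look('l1')"
```

```text
(no output)
```

View pics/l1.png

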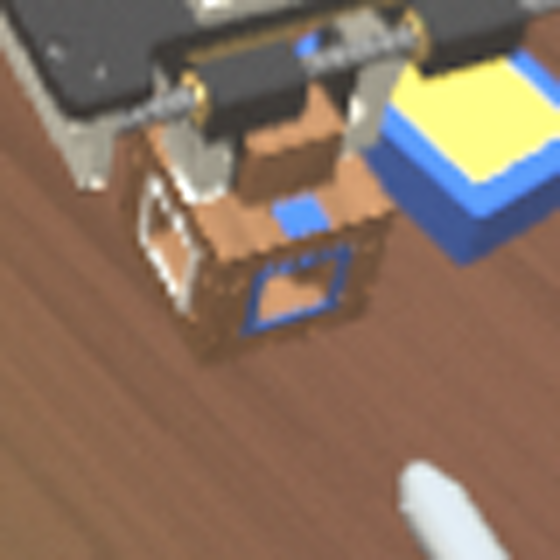

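Block 1 is still upright, with its blue mouth at about (298,292) in the crop.

```bash
cat >> h.py <<'E'
def ong(uv,gx):
    s=r.capture('scene'); d=np.array([np.cos(np.radians(GY)),np.sin(np.radians(GY)),0]); o=s['cam_to_world'][:3,3]
    W=rays(s,uv)@s['cam_to_world'][:3,:3].T
    for w in W:
        p=o+w*((gx-(o[:2]-G)@d[:2])/(w@d)); print('gauge y',gframe(p)[1].round(4),'z',p[2].round(4))
E
python3 -c "
from h import *
mouth('b',-.137,(365,256,388,276)); ong([(377.6,266.7)],-.137)"
```

```text
b [375, 256, 6, 3, 13] y -0.0111 0.0028 mid -0.0041 z 0.0919 0.1023 mid 0.0971
gauge y 0.0031 z 0.0557
```

```bash
python3 -c "
from h import *
for g in (-.142,-.137,-.132,-.127): print(g); ong([(377.6,266.7)],g)
s=r.capture('scene');P=cloud(s)[225:305,335:415]
Q=P[(P[:,:,2]>.02)&(P[:,:,2]<.089)&(P[:,:,0]>.37)&(P[:,:,0]<.5)&(P[:,:,1]>.12)&(P[:,:,1]<.24)]
g=np.array([gframe(q) for q in Q])
for z0 in(.03,.045,.06,.08): 
    k=(Q[:,2]>z0)&(Q[:,2]<z0+.012); print(z0,k.sum(),np.percentile(g[k],[2,98],axis=0).round(4).tolist())
t=P[52:54,44:50]; 
f=P[50:70,40:56].reshape(-1,3); h=np.histogram(f[:,2],np.arange(.02,.11,.005)); print(h[0])
"
```

```text
-0.142
gauge y 0.0074 z 0.0469
-0.137
gauge y 0.0031 z 0.0557
-0.132
gauge y -0.0012 z 0.0645
-0.127
gauge y -0.0055 z 0.0733
0.03 98 [[-0.1944, -0.0298], [-0.1359, 0.0286]]
0.045 145 [[-0.193, -0.0303], [-0.1357, 0.0269]]
0.06 71 [[-0.196, -0.0304], [-0.136, 0.0288]]
0.08 167 [[-0.1902, -0.0299], [-0.1364, 0.0279]]
[0 0 0 0 0 0 0 0 0 0 0 0 0 0 0 0 0]
```

Depth puts the block's face at about −0.136 and its sides at ±0.03, so it's well centred. I'll try blue.

```bash
python3 drive.py '[-0.02, -0.0005, 0.001, 0, 0, -1.6, -0.04, -0.0005, 0.001, 0, 0, -1.6, -0.06, -0.0005, 0.001, 0, 0, -1.6, -0.066, -0.0005, 0.001, 0, 0, -1.6, -0.069, -0.0005, 0.001, 0, 0, -1.6, -0.071, -0.0005, 0.001, 0, 0, -1.6, -0.073, -0.0005, 0.001, 0, 0, -1.6, -0.073, -0.0005, 0.001, 0, 0, -1.6]' |grep -E 'force|pos';for i in 1 2 3 ; do python3 drive.py '[-0.001, 0, 0, 0, 0, 0, -0.001, 0, 0, 0, 0, 0]'|grep -E 'contact|pos'; done; python3 -c "
from h import *
print(gframe(r.get_state()['tcp_pos']));to(*gp(-.09),.095,-103.6)"
```

```text
tcp_pos: [0.4494, 0.2491, 0.0946]
contact_force: [-0.1, -0.4, -1.2]
gripper_force: 39.9
tcp_pos: [0.4497, 0.2501, 0.0947]
contact_force: [0.3, -0.4, -1.5]
tcp_pos: [0.45, 0.2513, 0.0947]
contact_force: [0.5, 0.4, -1.5]
tcp_pos: [0.4502, 0.2525, 0.0947]
contact_force: [1.0, 0.2, -1.6]
[-0.09160618 -0.00131768]
delta [-0.0016  0.0013 -0.0003] rot [-0.   0.   0.2] | at [0.4502 0.2525 0.0947] [-180.     0.  -103.4] j6 -64.5 F [ 1.   0.2 -1.6] grip 0.0318 39.9 t 12.3833
```

```bash
python3 drive.py '[-0.001, 0.001, 0, 0, 0, 0, -0.002, 0.001, 0, 0, 0, 0, -0.002, 0.001, 0, 0, 0, 0]'|grep -E 'contact|pos';  python3 drive.py '[-0.001, 0, 0, 0, 0, 0, -0.001, 0, 0, 0, 0, 0]'|grep -E 'contact|pos';  python3 drive.py '[-0.001, 0, 0, 0, 0, 0, -0.001, 0, 0, 0, 0, 0]'|grep -E 'contact|pos'; python3 -c "
from h import *
print(gframe(r.get_state()['tcp_pos']))"
```

```text
tcp_pos: [0.4497, 0.2547, 0.0946]
contact_force: [-0.7, 0.4, -1.5]
tcp_pos: [0.45, 0.2557, 0.0946]
contact_force: [-0.3, -0.1, -1.2]
tcp_pos: [0.4502, 0.2566, 0.0946]
contact_force: [0.3, 0.9, -0.8]
[-0.08756288 -0.00028863]
```

```bash
python3 drive.py '[-0.001, 0, 0, 0, 0, 0, -0.001, 0, 0, 0, 0, 0]'|grep -E 'contact|pos';  python3 drive.py '[-0.001, 0, 0, 0, 0, 0, -0.001, 0, 0, 0, 0, 0]'|grep -E 'contact|pos'; python3 drive.py '[-0.001, 0, 0, 0, 0, 0, -0.001, 0, 0, 0, 0, 0]'|grep -E 'contact|pos'; python3 -c "
from h import *
print(gframe(r.get_state()['tcp_pos']))"
```

```text
tcp_pos: [0.4504, 0.2576, 0.0946]
contact_force: [-0.3, 0.4, -1.8]
tcp_pos: [0.4507, 0.2586, 0.0947]
contact_force: [0.3, -0.3, -0.8]
tcp_pos: [0.4509, 0.2595, 0.0946]
contact_force: [0.2, -0.0, -1.3]
[-0.08458978 -0.00027718]
```

```bash
python3 drive.py '[-0.001, 0, 0, 0, 0, 0, -0.001, 0, 0, 0, 0, 0]'|grep -E 'contact|pos';  python3 drive.py '[-0.001, 0, 0, 0, 0, 0, -0.001, 0, 0, 0, 0, 0]'|grep -E 'contact|pos'; python3 drive.py '[-0.001, 0, 0, 0, 0, 0, -0.001, 0, 0, 0, 0, 0]'|grep -E 'contact|pos'; python3 -c "
from h import *
print(gframe(r.get_state()['tcp_pos']))"
```

```text
tcp_pos: [0.451, 0.2603, 0.0946]
contact_force: [-0.5, -0.2, -1.4]
tcp_pos: [0.4511, 0.2609, 0.0945]
contact_force: [-0.1, -2.2, 0.0]
tcp_pos: [0.4511, 0.2614, 0.0944]
contact_force: [-0.5, -4.2, 0.0]
[-8.26503442e-02 -8.06023408e-05]
```

Blocked at about −0.083 with force rising (−4 N), so blue fails and block 1 goes to yellow.

```bash
python3 drive.py '[0.02, 0, 0, 0, 0, 0, 0.05, 0, 0, 0, 0, 0, 0.08, 0, 0, 0, 0, 0, 0.08, 0, -0.03, 0, 0, 0, 0.08, 0, -0.07, 0, 0, 0, 0.08, 0, -0.11, 0, 0, 0, 0.08, 0, -0.11, 0, 0, 0]' |grep force;  python3 -c "
from h import *
to(.652,-.013,.205,-103.4)"
```

```text
contact_force: [1.3, 0.0, -0.2]
gripper_force: 39.9
delta [ 0.1454 -0.2553  0.0087] rot [-0.5  0.6  0.1] | at [0.4369 0.1872 0.2129] [-179.5    0.6 -103.3] j6 -60.5 F [ 1.3  0.  -0.2] grip 0.0314 39.9 t 14.55
```

```bash
python3 drive.py '[0.145, -0.255, 0, 0, 0, 0, 0.145, -0.255, 0, 0, 0, 0, 0.145, -0.255, 0, 0, 0, 0, 0.145, -0.255, 0, 0, 0, 0, 0.145, -0.255, 0, 0, 0, 0, 0.145, -0.255, 0, 0, 0, 0, 0.145, -0.255, 0, 0, 0, 0, 0.145, -0.255, 0, 0, 0, 0, 0.145, -0.255, 0, 0, 0, 0, 0.145, -0.255, 0, 0, 0, 0]' |grep force;  python3 drive.py '[0, 0, 0.03, 0, 0, 0, 0, 0, 0.06, 0, 0, 0, 0, 0, 0.09, 0, 0, 0, 0, 0, 0.11, 0, 0, 0, 0, 0, 0.12, 0, 0, 0, 0, 0, 0.13, 0, 0, 0, 0, 0, 0.13, 0, 0, 0]' |grep -E 'force|pos'; python3 -c "
from h import *
to(.652,-.013,.070,-103.4)"
```

```text
contact_force: [0.1, 1.0, -1.4]
gripper_force: 39.9
tcp_pos: [0.6467, -0.0149, 0.0737]
contact_force: [-0.1, -0.9, -1.6]
gripper_force: 39.9
delta [-0.003  -0.0047  0.0037] rot [ 0.1 -0.   0.1] | at [ 0.6467 -0.0149  0.0737] [ 179.9   -0.  -103.3] j6 -29.2 F [-0.1 -0.9 -1.6] grip 0.0318 39.9 t 15.9667
```

```bash
python3 drive.py '[0, 0, 0.002, 0, 0, 0, 0, 0, 0.004, 0, 0, 0, 0, 0, 0.004, 0, 0, 0]' |grep -E 'contact|pos'; python3 drive.py '[0, 0, 0, 0, 0, 0, 0, 0, 0, 0, 0, 0, 0, 0, 0, 0, 0, 0]' 0.05 |grep -E 'width|pos'; python3 drive.py '[0, 0, -0.03, 0, 0, 0, 0, 0, -0.07, 0, 0, 0, 0, 0, -0.11, 0, 0, 0, 0, 0, -0.15, 0, 0, 0, 0, 0, -0.17, 0, 0, 0, 0, 0, -0.17, 0, 0, 0]' |grep -E 'contact|pos'; python3 - <<'E'
from h import *
c=r.capture('top');P=cloud(c)
for o in studs(c,P):
    if .35<o[2][0]<.7: print(o[0],np.round(o[2],4),np.round(o[4],1),round(o[5],1))
s=r.capture('scene')
for o in studs(s,cloud(s)):
    if .35<o[2][0]<.7: print('s',o[0],np.round(o[2],4),np.round(o[4],1),round(o[5],1))
print(marks(c,(.4555,-.4135)))
to(.4545,-.412,.24,-95)
print(r.get_state()['joints'])
E
```

```text
tcp_pos: [0.648, -0.0154, 0.0716]
contact_force: [-0.8, 1.0, -2.2]
tcp_pos: [0.6479, -0.0156, 0.0713]
gripper_width: 0.0462
tcp_pos: [0.6502, -0.0157, 0.2479]
contact_force: [0.2, -0.1, -1.3]
[398. 192.] [ 0.6347 -0.3837] [48.7 45. ] 44.6
[427. 218.] [ 0.5542 -0.4658] [78.8 95.3] 42.1
[468. 272.] [ 0.4104 -0.5758] [258.9  13.8] 5.5
[274. 249.] [ 0.4399 -0.0204] [31.7 32.4] 59.5
[320. 251.] [ 0.441  -0.1533] [32.2 32.8] 36.0
[409. 252.] [ 0.4532 -0.411 ] [34.2 32.9] 85.1
s [188. 103.] [ 0.5157 -0.5686] [59.9 67.9] 65.8
s [188. 125.] [ 0.5658 -0.4675] [108.2  61.6] 71.3
s [173. 152.] [ 0.6537 -0.3808] [49.9 23.9] 76.3
s [284. 169.] [ 0.4446 -0.1449] [41.2 35.2] 34.9
s [314. 199.] [ 0.4443 -0.0124] [41.  32.2] 55.1
s [243. 236.] [ 0.6488 -0.011 ] [42.  33.2] 76.6
s [416. 319.] [0.479  0.3567] [20.8 60. ] 76.4
{'w': (array([ 0.4549, -0.4139]), 85.0, 0.0522, array([30,  9], dtype=int32)), 'b': (array([ 0.4559, -0.4129]), 174.9, 0.0493, array([19, 10], dtype=int32))}
delta [0.4305 0.0961 0.0012] rot [-0.1  0.1 -8.4] | at [ 0.6478 -0.0156  0.2421] [-1.799e+02  1.000e-01 -1.034e+02] j6 -29.2 F [ 0.8  0.5 -0.9] grip 0.0499 0.0 t 17.0667
[ 1.58351307e+01  1.74222829e+01 -1.79496149e+00 -9.57740799e-03
 -7.06183937e+01 -2.92392143e+01]
```

Block 1 is standing in yellow. Block 2 is measured at (0.4545,−0.4125) with white at 85°.

```bash
python3 drive.py '[0.43, 0.096, 0, 0, 0, -8.4, 0.43, 0.096, 0, 0, 0, -8.4, 0.43, 0.096, 0, 0, 0, -8.4, 0.43, 0.096, 0, 0, 0, -8.4, 0.43, 0.096, 0, 0, 0, -8.4, 0.43, 0.096, 0, 0, 0, -8.4, 0.43, 0.096, 0, 0, 0, -8.4, 0.43, 0.096, 0, 0, 0, -8.4, 0.43, 0.096, 0, 0, 0, -8.4, 0.43, 0.096, 0, 0, 0, -8.4, 0.43, 0.096, 0, 0, 0, -8.4, 0.43, 0.096, 0, 0, 0, -8.4]' 0.06 |grep -E 'force|pos'; python3 -c "
from h import *
to(.4545,-.4125,.065,-95)"
```

```text
tcp_pos: [0.4513, -0.415, 0.2386]
contact_force: [0.2, 0.4, -0.3]
gripper_force: 0.0
delta [-0.0026 -0.0035  0.1736] rot [ 0.2  0.  -0.2] | at [ 0.4513 -0.415   0.2386] [179.8   0.  -95.2] j6 19.1 F [ 0.2  0.4 -0.3] grip 0.0605 0.0 t 18.0667
```

```bash
python3 drive.py '[0, 0, 0.04, 0, 0, 0, 0, 0, 0.08, 0, 0, 0, 0, 0, 0.12, 0, 0, 0, 0, 0, 0.13, 0, 0, 0, 0, 0, 0.13, 0, 0, 0]'  |grep -E 'force|pos'; python3 -c "
from h import *
to(.4545,-.4125,.065,-95)"
```

```text
tcp_pos: [0.452, -0.4101, 0.1065]
contact_force: [0.0, -0.5, 0.7]
gripper_force: 0.0
delta [ 0.0023 -0.0031  0.0415] rot [ 0.4  0.2 -0. ] | at [ 0.452  -0.4101  0.1065] [179.6   0.2 -95. ] j6 18.9 F [ 0.  -0.5  0.7] grip 0.0597 0.0 t 18.4833
```

```bash
python3 drive.py '[0.002, -0.003, 0.015, 0, 0, 0, 0.002, -0.003, 0.03, 0, 0, 0, 0.002, -0.003, 0.038, 0, 0, 0, 0.002, -0.003, 0.04, 0, 0, 0, 0.002, -0.003, 0.04, 0, 0, 0]' >/dev/null; python3 drive.py '[0, 0, 0, 0, 0, 0, 0, 0, 0, 0, 0, 0, 0, 0, 0, 0, 0, 0, 0, 0, 0, 0, 0, 0, 0, 0, 0, 0, 0, 0, 0, 0, 0, 0, 0, 0]' 0.02 40; python3 drive.py '[0, 0, -0.04, 0, 0, 0, 0, 0, -0.08, 0, 0, 0, 0, 0, -0.12, 0, 0, 0, 0, 0, -0.15, 0, 0, 0, 0, 0, -0.15, 0, 0, 0]'|grep grip; python3 -c "
from h import *
to(.5,-.12,.215,-100)"
```

```text
time_s: 19.4
tcp_pos: [0.4572, -0.4141, 0.071]
eef_rot: [-180.0, -0.0, -95.0]
contact_force: [-1.8, 0.5, 2.4]
gripper_width: 0.0317
gripper_force: 39.8
gripper_width: 0.0319
gripper_force: 39.8
delta [-0.2985 -0.0143  0.0118] rot [-0.6 -0.3  5.1] | at [ 0.4599 -0.4161  0.2284] [-179.4   -0.3  -94.9] j6 19.0 F [ 0.9 -0.5 -0.3] grip 0.0319 39.8 t 19.8167
```

```bash
python3 drive.py '[-0.3, -0.014, 0.01, 0, 0, 5, -0.3, -0.014, 0.01, 0, 0, 5, -0.3, -0.014, 0.01, 0, 0, 5, -0.3, -0.014, 0.01, 0, 0, 5, -0.3, -0.014, 0.01, 0, 0, 5, -0.3, -0.014, 0.01, 0, 0, 5, -0.3, -0.014, 0.01, 0, 0, 5, -0.3, -0.014, 0.01, 0, 0, 5]' |grep -E 'force|pos'; python3 -c "
from h import *
to(*gp(-.165),.17,-103.6)"
```

```text
tcp_pos: [0.4976, -0.1118, 0.2103]
contact_force: [-0.1, -0.5, -1.9]
gripper_force: 39.8
delta [-0.2776  0.1149  0.0406] rot [-0.   0.1  3.8] | at [ 0.4976 -0.1118  0.2103] [-1.80e+02  1.00e-01 -9.98e+01] j6 -19.2 F [-0.1 -0.5 -1.9] grip 0.0324 39.8 t 20.4833
```

```bash
python3 drive.py '[-0.278, 0.115, 0.04, 0, 0, 3.8, -0.278, 0.115, 0.04, 0, 0, 3.8, -0.278, 0.115, 0.04, 0, 0, 3.8, -0.278, 0.115, 0.04, 0, 0, 3.8, -0.278, 0.115, 0.04, 0, 0, 3.8, -0.278, 0.115, 0.04, 0, 0, 3.8, -0.278, 0.115, 0.04, 0, 0, 3.8, -0.278, 0.115, 0.04, 0, 0, 3.8, -0.278, 0.115, 0.04, 0, 0, 3.8, -0.278, 0.115, 0.04, 0, 0, 3.8]' >/dev/null;python3 drive.py '[0, 0, 0.03, 0, 0, 0, 0, 0, 0.06, 0, 0, 0, 0, 0, 0.068, 0, 0, 0, 0, 0, 0.068, 0, 0, 0, 0, 0, 0.068, 0, 0, 0]' |grep -E 'force|pos'; cat >> h.py <<'E'
def held():
    "held block in gauge frame from scene depth: body/stud extents"
    s=r.capture('scene');P=cloud(s)[225:305,335:415]
    Q=P[(P[:,:,2]>.02)&(P[:,:,2]<.089)&(P[:,:,0]>.37)&(P[:,:,0]<.5)&(P[:,:,1]>.12)&(P[:,:,1]<.24)]
    g=np.array([gframe(q) for q in Q])
    for z0 in(.03,.045,.06,.08):
        k=(Q[:,2]>z0)&(Q[:,2]<z0+.012); print(z0,k.sum(),np.percentile(g[k],[2,98],axis=0).round(4).tolist())
    top=(abs(g[:,1])<.03)&(g[:,0]>-.16)&(Q[:,2]>.075); print('shoulder z',np.median(Q[top,2]).round(4) if top.any() else None,top.sum())
E
python3 -c "
from h import *
print(gframe(r.get_state()['tcp_pos']));to(*gp(-.165),.101,-103.6); held()"
```

```text
tcp_pos: [0.4329, 0.1767, 0.1032]
contact_force: [1.3, 0.6, -1.1]
gripper_force: 39.8
[-0.16933063 -0.00226816]
delta [-0.0043  0.0023  0.0022] rot [-0.  -0.1 -0.2] | at [0.4329 0.1767 0.1032] [-1.800e+02 -1.000e-01 -1.038e+02] j6 -60.3 F [ 1.3  0.6 -1.1] grip 0.0319 39.8 t 21.7333
0.03 86 [[-0.1936, -0.0317], [-0.1368, 0.0252]]
0.045 180 [[-0.1932, -0.032], [-0.1364, 0.0252]]
0.06 79 [[-0.1961, -0.0328], [-0.1367, 0.0263]]
0.08 106 [[-0.1938, -0.0329], [-0.1367, 0.0242]]
shoulder z 0.0821 92
```

```bash
python3 drive.py '[-0.02, 0.0023, 0.002, 0, 0, 0, -0.04, 0.0023, 0.002, 0, 0, 0, -0.06, 0.0023, 0.002, 0, 0, 0, -0.066, 0.0023, 0.002, 0, 0, 0, -0.069, 0.0023, 0.002, 0, 0, 0, -0.072, 0.0023, 0.002, 0, 0, 0, -0.075, 0.0023, 0.002, 0, 0, 0, -0.075, 0.0023, 0.002, 0, 0, 0]' |grep -E 'force|pos';python3 drive.py '[-0.002, 0, 0, 0, 0, 0, -0.004, 0, 0, 0, 0, 0, -0.006, 0, 0, 0, 0, 0, -0.008, 0, 0, 0, 0, 0, -0.008, 0, 0, 0, 0, 0]'|grep -E 'contact|pos'; python3 drive.py '[-0.002, 0, 0, 0, 0, 0, -0.004, 0, 0, 0, 0, 0, -0.006, 0, 0, 0, 0, 0, -0.006, 0, 0, 0, 0, 0]'|grep -E 'contact|pos';python3 -c "
from h import *
print(gframe(r.get_state()['tcp_pos']));to(*gp(-.03),.101,-103.6)"
```

```text
tcp_pos: [0.4482, 0.2508, 0.1011]
contact_force: [0.1, 0.0, -1.9]
gripper_force: 39.8
tcp_pos: [0.45, 0.2589, 0.1006]
contact_force: [-1.4, -0.1, -1.8]
tcp_pos: [0.4515, 0.2648, 0.1006]
contact_force: [0.4, 0.8, -1.1]
[-0.07928559  0.00037505]
delta [-0.0493 -0.0002 -0.0004] rot [-0.   0.  -0.2] | at [0.4515 0.2648 0.1006] [-180.     0.  -103.8] j6 -65.7 F [ 0.4  0.8 -1.1] grip 0.032 39.8 t 23.2
```

No contact at −0.079, which is past the blocking point, so I'll continue home.

```bash
python3 drive.py '[-0.005, 0, 0, 0, 0, 0, -0.01, 0, 0, 0, 0, 0, -0.015, 0, 0, 0, 0, 0, -0.02, 0, 0, 0, 0, 0, -0.025, 0, 0, 0, 0, 0, -0.03, 0, 0, 0, 0, 0, -0.035, 0, 0, 0, 0, 0, -0.04, 0, 0, 0, 0, 0, -0.044, 0, 0, 0, 0, 0, -0.046, 0, 0, 0, 0, 0, -0.046, 0, 0, 0, 0, 0]' |grep -E 'contact|pos'; python3 drive.py '[-0.001, 0, 0, 0, 0, 0, -0.002, 0, 0, 0, 0, 0, -0.003, 0, 0, 0, 0, 0, -0.003, 0, 0, 0, 0, 0]'|grep -E 'contact|pos'; python3 drive.py '[-0.001, 0, 0, 0, 0, 0, -0.002, 0, 0, 0, 0, 0, -0.002, 0, 0, 0, 0, 0]'|grep -E 'contact|pos';  python3 -c "
from h import *
print(gframe(r.get_state()['tcp_pos']))"
```

```text
tcp_pos: [0.4624, 0.3095, 0.1006]
contact_force: [-0.4, 0.5, -1.8]
tcp_pos: [0.4631, 0.312, 0.1007]
contact_force: [0.8, 0.3, -0.7]
tcp_pos: [0.4634, 0.3136, 0.1006]
contact_force: [-0.3, -2.7, 0.2]
[-0.02912977  0.00028781]
```

Home with white, with flange contact. I'll draw off and turn for blue.

```bash
python3 drive.py '[0, 0, 0, 0, 0, 0, 0, 0, 0, 0, 0, 0, 0.02, 0, 0, 0, 0, 0, 0.05, 0, 0, 0, 0, 0, 0.08, 0, 0, 0, 0, 0, 0.11, 0, 0, 0, 0, 0, 0.138, 0, 0, 0, 0, 0, 0.138, 0, 0, 0, 0, 0, 0.138, 0, 0, 0, 0, 0]' |grep force; python3 drive.py '[0, 0, 0, 0, 0, -45, 0, 0, 0, 0, 0, -45, 0, 0, 0, 0, 0, -45, 0, 0, 0, 0, 0, -45, 0, 0, 0, 0, 0, -45, 0, 0, 0, 0, 0, -45, 0, 0, 0, 0, 0, -90, 0, 0, 0, 0, 0, -90, 0, 0, 0, 0, 0, -90, 0, 0, 0, 0, 0, -90, 0, 0, 0, 0, 0, -90, 0, 0, 0, 0, 0, -90]' >/dev/null;python3 drive.py '[0, 0, 0, 0, 0, -4, 0, 0, 0, 0, 0, -4, 0, 0, 0, 0, 0, -4]' |grep grip; python3 -c "
from h import *
print(gframe(r.get_state()['tcp_pos']));to(*gp(-.165),.101,-13.6);held()"
```

```text
contact_force: [0.4, 0.4, -0.9]
gripper_force: 39.8
gripper_width: 0.0319
gripper_force: 39.8
[-0.16582     0.00053689]
delta [ 0.0005 -0.0008 -0.0003] rot [-0.  -0.  -0.4] | at [0.431  0.1808 0.1007] [-180.   -0.  -14.] j6 29.0 F [ 0.1  0.  -1.8] grip 0.0319 39.8 t 26.7
0.03 99 [[-0.1921, -0.0301], [-0.1353, 0.0267]]
0.045 143 [[-0.1929, -0.0304], [-0.135, 0.0271]]
0.06 58 [[-0.1945, -0.0301], [-0.1348, 0.027]]
0.08 173 [[-0.194, -0.0298], [-0.135, 0.0041]]
shoulder z 0.0865 134
```

```bash
python3 drive.py '[0, -0.02, 0, 0, 0, 0, 0, -0.04, 0, 0, 0, 0, 0, -0.06, 0, 0, 0, 0, 0, -0.063, 0, 0, 0, 0, 0, -0.066, 0, 0, 0, 0, 0, -0.069, 0, 0, 0, 0, 0, -0.072, 0, 0, 0, 0, 0, -0.072, 0, 0, 0, 0]' |grep -E 'force|pos';python3 drive.py '[0, -0.002, 0, 0, 0, 0, 0, -0.004, 0, 0, 0, 0, 0, -0.006, 0, 0, 0, 0, 0, -0.008, 0, 0, 0, 0, 0, -0.008, 0, 0, 0, 0]'|grep -E 'contact|pos'; python3 drive.py '[0, -0.002, 0, 0, 0, 0, 0, -0.004, 0, 0, 0, 0, 0, -0.006, 0, 0, 0, 0, 0, -0.006, 0, 0, 0, 0]'|grep -E 'contact|pos';python3 -c "
from h import *
print(gframe(r.get_state()['tcp_pos']));to(*gp(-.03),.101,-13.6)"
```

```text
tcp_pos: [0.4479, 0.25, 0.1006]
contact_force: [0.3, 0.2, -1.2]
gripper_force: 39.8
tcp_pos: [0.4499, 0.2579, 0.1007]
contact_force: [-0.2, -0.2, -1.5]
tcp_pos: [0.4514, 0.2639, 0.1007]
contact_force: [1.4, -0.1, -1.0]
[-0.08026268  0.00028415]
delta [ 0.0001 -0.0503 -0.0003] rot [-0.  -0.  -0.2] | at [0.4514 0.2639 0.1007] [-180.    -0.   -13.8] j6 24.3 F [ 1.4 -0.1 -1. ] grip 0.0319 39.8 t 28.1667
```

```bash
python3 drive.py '[0, -0.003, 0, 0, 0, 0, 0, -0.006, 0, 0, 0, 0, 0, -0.006, 0, 0, 0, 0]' |grep -E 'contact|pos';python3 drive.py '[0, -0.005, 0, 0, 0, 0, 0, -0.01, 0, 0, 0, 0, 0, -0.015, 0, 0, 0, 0, 0, -0.02, 0, 0, 0, 0, 0, -0.025, 0, 0, 0, 0, 0, -0.03, 0, 0, 0, 0, 0, -0.035, 0, 0, 0, 0, 0, -0.039, 0, 0, 0, 0, 0, -0.041, 0, 0, 0, 0, 0, -0.041, 0, 0, 0, 0]' |grep -E 'contact|pos'; python3 drive.py '[0, -0.001, 0, 0, 0, 0, 0, -0.002, 0, 0, 0, 0, 0, -0.003, 0, 0, 0, 0, 0, -0.003, 0, 0, 0, 0]'|grep -E 'contact|pos'; python3 drive.py '[0, -0.001, 0, 0, 0, 0, 0, -0.002, 0, 0, 0, 0, 0, -0.002, 0, 0, 0, 0]'|grep -E 'contact|pos';  python3 -c "
from h import *
print(gframe(r.get_state()['tcp_pos']))"
```

```text
tcp_pos: [0.4529, 0.2698, 0.1007]
contact_force: [-0.0, 0.0, -1.3]
tcp_pos: [0.4625, 0.3095, 0.1005]
contact_force: [-0.5, 0.2, -1.8]
tcp_pos: [0.4632, 0.312, 0.1007]
contact_force: [-0.1, -0.1, -1.6]
tcp_pos: [0.4637, 0.3141, 0.1007]
contact_force: [-0.2, 0.0, -0.8]
[-2.85473174e-02  7.58855303e-05]
```

```bash
python3 drive.py '[0, -0.001, 0, 0, 0, 0, 0, -0.001, 0, 0, 0, 0]'|grep -E 'contact|pos'; python3 drive.py '[0, -0.001, 0, 0, 0, 0, 0, -0.001, 0, 0, 0, 0]'|grep -E 'contact|pos'; python3 drive.py '[0, 0, 0, 0, 0, 0, 0, 0.02, 0, 0, 0, 0, 0, 0.05, 0, 0, 0, 0, 0, 0.08, 0, 0, 0, 0, 0, 0.11, 0, 0, 0, 0, 0, 0.11, -0.03, 0, 0, 0, 0, 0.11, -0.07, 0, 0, 0, 0, 0.11, -0.11, 0, 0, 0, 0, 0.11, -0.11, 0, 0, 0]'; python3 -c "
from h import *
to(.651,.155,.2,-13.6)"
```

```text
tcp_pos: [0.4637, 0.3146, 0.1006]
contact_force: [0.4, -1.0, -0.1]
tcp_pos: [0.4636, 0.3148, 0.1004]
contact_force: [-1.3, -3.6, 0.9]
time_s: 30.92
tcp_pos: [0.4418, 0.2119, 0.2191]
eef_rot: [-179.4, -0.5, -13.8]
contact_force: [1.5, 1.7, -0.6]
gripper_width: 0.0319
gripper_force: 39.8
delta [0.2166 0.0056 0.021 ] rot [-0.6 -0.5 -0.2] | at [0.4418 0.2119 0.2191] [-179.4   -0.5  -13.8] j6 27.3 F [ 1.5  1.7 -0.6] grip 0.0319 39.8 t 30.9167
```

Both tunnels of block 2 pass, so it goes to green.

```bash
python3 drive.py '[0.217, -0.002, 0, 0, 0, 0, 0.217, -0.002, 0, 0, 0, 0, 0.217, -0.002, 0, 0, 0, 0, 0.217, -0.002, 0, 0, 0, 0, 0.217, -0.002, 0, 0, 0, 0, 0.217, -0.002, 0, 0, 0, 0, 0.217, -0.002, 0, 0, 0, 0, 0.217, -0.002, 0, 0, 0, 0]' |grep force;  python3 drive.py '[0, 0, 0.03, 0, 0, 0, 0, 0, 0.06, 0, 0, 0, 0, 0, 0.09, 0, 0, 0, 0, 0, 0.11, 0, 0, 0, 0, 0, 0.12, 0, 0, 0, 0, 0, 0.13, 0, 0, 0, 0, 0, 0.13, 0, 0, 0]' |grep -E 'force|pos'; python3 -c "
from h import *
to(.651,.16,.075,-13.6)"
```

```text
contact_force: [-0.5, -0.6, -2.0]
gripper_force: 39.8
tcp_pos: [0.648, 0.1593, 0.0797]
contact_force: [-0.1, 0.7, -1.3]
gripper_force: 39.8
delta [ 0.0027 -0.0014  0.0047] rot [ 0.   0.1 -0.2] | at [0.648  0.1593 0.0797] [ 1.80e+02  1.00e-01 -1.38e+01] j6 45.7 F [-0.1  0.7 -1.3] grip 0.0315 39.8 t 32.1667
```

```bash
python3 drive.py '[0, 0, 0.002, 0, 0, 0, 0, 0, 0.004, 0, 0, 0, 0, 0, 0.004, 0, 0, 0]' |grep -E 'contact|pos'; python3 drive.py '[0, 0, 0, 0, 0, 0, 0, 0, 0, 0, 0, 0, 0, 0, 0, 0, 0, 0]' 0.05 |grep -E 'width|pos'; python3 drive.py '[0, 0, -0.03, 0, 0, 0, 0, 0, -0.07, 0, 0, 0, 0, 0, -0.11, 0, 0, 0, 0, 0, -0.15, 0, 0, 0, 0, 0, -0.15, 0, 0, 0, 0, 0, -0.15, 0, 0, 0]' |grep -E 'contact|pos'; cat >> h.py <<'E'
def blocks():
    for n in('top','scene'):
        c=r.capture(n)
        for o in studs(c,cloud(c)):
            if .35<o[2][0]<.7 and -.45<o[2][1]<.33: print(n,o[0],np.round(o[2],4),round(float(o[3]),4),np.round(o[4],1),round(o[5],1),marks(c,o[2]) if n=='top' and o[2][0]<.5 else '')
E
python3 - <<'E'
from h import *
blocks(); to(.5,-.05,.22,-80)
E
```

```text
tcp_pos: [0.6494, 0.1594, 0.0776]
contact_force: [-0.5, -0.1, -2.4]
tcp_pos: [0.6494, 0.1592, 0.0774]
gripper_width: 0.046
tcp_pos: [0.6505, 0.1597, 0.2306]
contact_force: [0.3, 0.6, -0.9]
top [220. 178.] [0.6479 0.1574] 0.0944 [37.8 36.7] 78.7 
top [277. 181.] [ 0.6476 -0.0164] 0.0942 [32.8 36.1] 75.9 
top [398. 192.] [ 0.6348 -0.3836] 0.0891 [48.9 44.9] 44.6 
top [274. 249.] [ 0.4399 -0.0204] 0.0905 [31.7 32.4] 59.5 {'w': (array([ 0.4415, -0.0197]), 150.7, 0.0486, array([29, 19], dtype=int32)), 'b': (array([ 0.4396, -0.0188]), 60.2, 0.0492, array([17, 13], dtype=int32))}
top [320. 251.] [ 0.441  -0.1533] 0.0906 [32.2 32.8] 36.0 {'w': (array([ 0.4409, -0.1521]), 35.7, 0.0473, array([28, 22], dtype=int32)), 'b': (array([ 0.4417, -0.1537]), 127.4, 0.0502, array([17,  9], dtype=int32))}
scene [177. 151.] [ 0.6419 -0.3757] 0.0888 [56.1 46.4] 65.7 
scene [243. 236.] [ 0.6493 -0.0111] 0.092 [42.4 33.9] 78.8 
scene [285. 290.] [0.6508 0.1612] 0.092 [39.1 34.5] 76.9 
delta [-0.0942  0.2385  0.0064] rot [-0.   0.  66.1] | at [0.6486 0.159  0.2265] [-180.     0.   -13.9] j6 45.7 F [-0.3  0.  -0.1] grip 0.0495 0.0 t 33.2667
```

```bash
python3 drive.py '[-0.094, 0.238, 0, 0, 0, 66, -0.094, 0.238, 0, 0, 0, 66, -0.094, 0.238, 0, 0, 0, 66, -0.094, 0.238, 0, 0, 0, 66, -0.094, 0.238, 0, 0, 0, 66, -0.094, 0.238, 0, 0, 0, 66, -0.094, 0.238, 0, 0, 0, 66, -0.094, 0.238, 0, 0, 0, 66, -0.094, 0.238, 0, 0, 0, 66, -0.094, 0.238, 0, 0, 0, 66]' 0.06 |grep -E 'force|pos'; python3 -c "
from h import *
to(.4415,-.153,.17,-144)"
```

```text
tcp_pos: [0.4997, -0.0502, 0.2254]
contact_force: [0.8, 0.3, 0.5]
gripper_force: 0.0
delta [0.0916 0.0745 0.0556] rot [ 0.1 -0.1 63.7] | at [ 0.4997 -0.0502  0.2254] [179.9  -0.  -80.3] j6 -7.0 F [0.8 0.3 0.5] grip 0.0598 0.0 t 34.1
```

```bash
python3 drive.py '[0.09, 0.074, 0.055, 0, 0, 63.7, 0.09, 0.074, 0.055, 0, 0, 63.7, 0.09, 0.074, 0.055, 0, 0, 63.7, 0.09, 0.074, 0.055, 0, 0, 63.7, 0.09, 0.074, 0.055, 0, 0, 63.7, 0.09, 0.074, 0.055, 0, 0, 63.7, 0.09, 0.074, 0.055, 0, 0, 63.7, 0.09, 0.074, 0.055, 0, 0, 63.7, 0.09, 0.074, 0.055, 0, 0, 63.7, 0.09, 0.074, 0.055, 0, 0, 63.7, 0.09, 0.074, 0.055, 0, 0, 63.7]' |grep -E 'force|pos'; python3 -c "
from h import *
to(.4415,-.153,.065,-144)"
```

```text
tcp_pos: [0.443, -0.1512, 0.1707]
contact_force: [0.6, -1.2, 0.2]
gripper_force: 0.0
delta [ 0.0021 -0.0006  0.1057] rot [ 0.1 -0.1  0.6] | at [ 0.443  -0.1512  0.1707] [ 1.799e+02 -1.000e-01 -1.434e+02] j6 -58.7 F [ 0.6 -1.2  0.2] grip 0.0597 0.0 t 35.0167
```

```bash
python3 drive.py '[0.001, 0, 0.04, 0, 0, 0, 0.001, 0, 0.08, 0, 0, 0, 0.001, 0, 0.098, 0, 0, 0, 0.001, 0, 0.102, 0, 0, 0, 0.001, 0, 0.104, 0, 0, 0, 0.001, 0, 0.104, 0, 0, 0]' |grep -E 'contact|pos'; python3 drive.py '[0, 0, 0, 0, 0, 0, 0, 0, 0, 0, 0, 0, 0, 0, 0, 0, 0, 0, 0, 0, 0, 0, 0, 0, 0, 0, 0, 0, 0, 0, 0, 0, 0, 0, 0, 0]' 0.02 40; python3 drive.py '[0, 0, -0.04, 0, 0, 0, 0, 0, -0.08, 0, 0, 0, 0, 0, -0.12, 0, 0, 0, 0, 0, -0.15, 0, 0, 0, 0, 0, -0.15, 0, 0, 0]'|grep grip; python3 -c "
from h import *
to(.5,.02,.2,-125)"
```

```text
tcp_pos: [0.4434, -0.1518, 0.068]
contact_force: [-0.1, -0.0, -0.1]
time_s: 36.02
tcp_pos: [0.4432, -0.1518, 0.0681]
eef_rot: [-180.0, 0.0, -143.5]
contact_force: [-0.4, 1.6, 4.3]
gripper_width: 0.0317
gripper_force: 40.0
gripper_width: 0.0317
gripper_force: 40.0
delta [-0.1456  0.1066  0.0247] rot [ -0.5   0.4 -18.5] | at [ 0.4461 -0.1523  0.2243] [-179.6    0.4 -143.5] j6 -58.8 F [ 2.1  0.4 -1.1] grip 0.0317 40.0 t 36.4333
```

```bash
python3 drive.py '[-0.146, 0.106, 0.02, 0, 0, -18.5, -0.146, 0.106, 0.02, 0, 0, -18.5, -0.146, 0.106, 0.02, 0, 0, -18.5, -0.146, 0.106, 0.02, 0, 0, -18.5, -0.146, 0.106, 0.02, 0, 0, -18.5, -0.146, 0.106, 0.02, 0, 0, -18.5]' |grep -E 'force|pos'; python3 -c "
from h import *
to(*gp(-.165),.17,-103.6)"
```

```text
tcp_pos: [0.498, 0.0232, 0.1967]
contact_force: [0.6, -0.7, -0.9]
gripper_force: 40.0
delta [-0.092   0.1448  0.0267] rot [  0.1  -0.  -21.3] | at [0.498  0.0232 0.1967] [ 180.    -0.  -124.9] j6 -60.1 F [ 0.6 -0.7 -0.9] grip 0.0315 40.0 t 36.9333
```

```bash
python3 drive.py '[-0.092, 0.145, 0.027, 0, 0, -21.3, -0.092, 0.145, 0.027, 0, 0, -21.3, -0.092, 0.145, 0.027, 0, 0, -21.3, -0.092, 0.145, 0.027, 0, 0, -21.3, -0.092, 0.145, 0.027, 0, 0, -21.3, -0.092, 0.145, 0.027, 0, 0, -21.3, -0.092, 0.145, 0.027, 0, 0, -21.3]' >/dev/null;python3 drive.py '[0, 0, 0.03, 0, 0, 0, 0, 0, 0.06, 0, 0, 0, 0, 0, 0.07, 0, 0, 0, 0, 0, 0.07, 0, 0, 0, 0, 0, 0.07, 0, 0, 0]' |grep -E 'force|pos'; python3 -c "
from h import *
print(gframe(r.get_state()['tcp_pos']));to(*gp(-.165),.098,-103.6); held()"
```

```text
tcp_pos: [0.4319, 0.1776, 0.1006]
contact_force: [-0.5, 0.6, -0.6]
gripper_force: 40.0
[-0.16869087 -0.00108719]
delta [-0.0037  0.0011  0.0026] rot [ 0.  -0.1 -0.2] | at [0.4319 0.1776 0.1006] [ 1.800e+02 -1.000e-01 -1.038e+02] j6 -60.5 F [-0.5  0.6 -0.6] grip 0.0314 40.0 t 37.9333
0.03 90 [[-0.1965, -0.0319], [-0.1401, 0.0273]]
0.045 172 [[-0.1969, -0.0323], [-0.14, 0.0228]]
0.06 82 [[-0.197, -0.0323], [-0.1399, 0.0263]]
0.08 100 [[-0.1959, -0.0321], [-0.1398, 0.0238]]
shoulder z 0.0813 88
```

```bash
python3 drive.py '[-0.02, 0.0013, 0.0025, 0, 0, 0, -0.04, 0.0013, 0.0025, 0, 0, 0, -0.06, 0.0013, 0.0025, 0, 0, 0, -0.066, 0.0013, 0.0025, 0, 0, 0, -0.069, 0.0013, 0.0025, 0, 0, 0, -0.072, 0.0013, 0.0025, 0, 0, 0, -0.075, 0.0013, 0.0025, 0, 0, 0, -0.075, 0.0013, 0.0025, 0, 0, 0]' |grep -E 'force|pos';python3 drive.py '[-0.002, 0, 0, 0, 0, 0, -0.004, 0, 0, 0, 0, 0, -0.005, 0, 0, 0, 0, 0, -0.005, 0, 0, 0, 0, 0]'|grep -E 'contact|pos'; python3 drive.py '[-0.001, 0, 0, 0, 0, 0, -0.002, 0, 0, 0, 0, 0, -0.003, 0, 0, 0, 0, 0, -0.003, 0, 0, 0, 0, 0]'|grep -E 'contact|pos';python3 drive.py '[-0.001, 0, 0, 0, 0, 0, -0.002, 0, 0, 0, 0, 0, -0.002, 0, 0, 0, 0, 0]'|grep -E 'contact|pos'; python3 -c "
from h import *
print(gframe(r.get_state()['tcp_pos']))"
```

```text
tcp_pos: [0.4482, 0.252, 0.0985]
contact_force: [0.3, -0.3, -1.7]
gripper_force: 40.0
tcp_pos: [0.4493, 0.2569, 0.0982]
contact_force: [-0.6, -0.6, -2.0]
tcp_pos: [0.4501, 0.2599, 0.0981]
contact_force: [-0.2, 0.1, -1.9]
tcp_pos: [0.4505, 0.2619, 0.0981]
contact_force: [-0.4, -0.4, -0.0]
[-0.08237907  0.0006479 ]
```

```bash
python3 drive.py '[-0.001, 0, 0, 0, 0, 0, -0.001, 0, 0, 0, 0, 0]'|grep -E 'contact|pos';python3 drive.py '[-0.001, 0, 0, 0, 0, 0, -0.001, 0, 0, 0, 0, 0]'|grep -E 'contact|pos'; python3 drive.py '[-0.001, 0, 0, 0, 0, 0, -0.001, 0, 0, 0, 0, 0, -0.001, 0, 0, 0, 0, 0]'|grep -E 'contact|pos'; python3 -c "
from h import *
print(gframe(r.get_state()['tcp_pos']))"
```

```text
tcp_pos: [0.4507, 0.2627, 0.0981]
contact_force: [0.6, -1.0, -0.5]
tcp_pos: [0.4509, 0.2633, 0.0981]
contact_force: [1.6, -1.3, -0.4]
tcp_pos: [0.451, 0.264, 0.098]
contact_force: [1.6, -4.2, -0.6]
[-0.08019423  0.00061688]
```

```bash
python3 drive.py '[-0.001, 0, 0, 0, 0, 0, -0.002, 0, 0, 0, 0, 0, -0.002, 0, 0, 0, 0, 0]'|grep -E 'contact|pos';python3 drive.py '[0.02, 0, 0, 0, 0, 0, 0.05, 0, 0, 0, 0, 0, 0.087, 0, 0, 0, 0, 0, 0.087, 0, 0, 0, 0, 0, 0.087, 0, 0, 0, 0, 0]' |grep force; python3 drive.py '[0, 0, 0, 0, 0, -45, 0, 0, 0, 0, 0, -45, 0, 0, 0, 0, 0, -45, 0, 0, 0, 0, 0, -45, 0, 0, 0, 0, 0, -45, 0, 0, 0, 0, 0, -45, 0, 0, 0, 0, 0, -90, 0, 0, 0, 0, 0, -90, 0, 0, 0, 0, 0, -90, 0, 0, 0, 0, 0, -90, 0, 0, 0, 0, 0, -90, 0, 0, 0, 0, 0, -90]' >/dev/null;python3 drive.py '[0, 0, 0, 0, 0, -4, 0, 0, 0, 0, 0, -4, 0, 0, 0, 0, 0, -4]' |grep grip; python3 -c "
from h import *
print(gframe(r.get_state()['tcp_pos']));to(*gp(-.165),.098,-13.6);held()"
```

```text
tcp_pos: [0.4513, 0.2649, 0.0979]
contact_force: [3.0, -8.3, 0.5]
contact_force: [0.4, -0.1, -1.1]
gripper_force: 40.0
gripper_width: 0.0317
gripper_force: 40.0
[-0.16342845  0.00067695]
delta [0.0007 0.0016 0.0003] rot [-0.1 -0.  -0.3] | at [0.4314 0.1831 0.0983] [-179.9   -0.   -13.9] j6 28.9 F [ 0.4  0.6 -0.8] grip 0.0317 40.0 t 42.0667
0.03 109 [[-0.1906, -0.0339], [-0.132, 0.0235]]
0.045 161 [[-0.1886, -0.034], [-0.1319, 0.022]]
0.06 64 [[-0.1909, -0.0342], [-0.1325, 0.0099]]
0.08 151 [[-0.1914, -0.0336], [-0.1321, 0.0041]]
shoulder z 0.087 93
```

White on block 3 is blocked (−8 N). The block sits about 3 mm off in the grip, so I'll compensate and try blue.

```bash
python3 drive.py '[-0.003, -0.02, 0, 0, 0, 0, -0.003, -0.04, 0, 0, 0, 0, -0.003, -0.06, 0, 0, 0, 0, -0.003, -0.063, 0, 0, 0, 0, -0.003, -0.066, 0, 0, 0, 0, -0.003, -0.069, 0, 0, 0, 0, -0.003, -0.072, 0, 0, 0, 0, -0.003, -0.072, 0, 0, 0, 0]' |grep -E 'force|pos';python3 drive.py '[0, -0.002, 0, 0, 0, 0, 0, -0.004, 0, 0, 0, 0, 0, -0.005, 0, 0, 0, 0, 0, -0.005, 0, 0, 0, 0]'|grep -E 'contact|pos'; python3 drive.py '[0, -0.001, 0, 0, 0, 0, 0, -0.002, 0, 0, 0, 0, 0, -0.002, 0, 0, 0, 0]'|grep -E 'contact|pos';python3 drive.py '[0, -0.001, 0, 0, 0, 0, 0, -0.002, 0, 0, 0, 0, 0, -0.002, 0, 0, 0, 0]'|grep -E 'contact|pos';python3 -c "
from h import *
print(gframe(r.get_state()['tcp_pos']))"
```

```text
tcp_pos: [0.4453, 0.2527, 0.0982]
contact_force: [0.4, -0.5, -0.3]
gripper_force: 40.0
tcp_pos: [0.4465, 0.2576, 0.0982]
contact_force: [-0.0, -0.5, -1.9]
tcp_pos: [0.447, 0.2596, 0.0982]
contact_force: [1.2, 0.1, -1.7]
tcp_pos: [0.4471, 0.2613, 0.098]
contact_force: [0.1, -1.0, -1.1]
[-0.08376225  0.00377535]
```

```bash
python3 drive.py '[0, -0.001, 0, 0, 0, 0, 0, -0.001, 0, 0, 0, 0]'|grep -E 'contact|pos';python3 drive.py '[0, -0.001, 0, 0, 0, 0, 0, -0.001, 0, 0, 0, 0]'|grep -E 'contact|pos'; python3 drive.py '[0, -0.001, 0, 0, 0, 0, 0, -0.001, 0, 0, 0, 0, 0, -0.001, 0, 0, 0, 0]'|grep -E 'contact|pos'; python3 -c "
from h import *
print(gframe(r.get_state()['tcp_pos']))"
```

```text
tcp_pos: [0.4472, 0.2618, 0.0979]
contact_force: [-0.7, -3.0, 0.4]
tcp_pos: [0.4473, 0.2623, 0.0978]
contact_force: [-2.0, -5.5, 0.3]
tcp_pos: [0.4473, 0.2626, 0.0977]
contact_force: [-2.1, -6.8, 1.5]
[-0.08240587  0.00394455]
```

Blue on block 3 is blocked too (−7 N), so it goes to red.

```bash
python3 drive.py '[0, 0.02, 0, 0, 0, 0, 0, 0.05, 0, 0, 0, 0, 0, 0.08, 0, 0, 0, 0, 0, 0.08, -0.03, 0, 0, 0, 0, 0.08, -0.07, 0, 0, 0, 0, 0.08, -0.11, 0, 0, 0, 0, 0.08, -0.11, 0, 0, 0]' |grep force;  python3 -c "
from h import *
to(.65,-.23,.205,-13.6)"
```

```text
contact_force: [1.6, 0.3, -0.4]
gripper_force: 40.0
delta [0.3101 0.3562 0.0105] rot [-0.6 -0.5 -0.1] | at [0.4332 0.1895 0.2165] [-179.4   -0.5  -13.7] j6 28.5 F [ 1.6  0.3 -0.4] grip 0.0315 40.0 t 44.7833
```

```bash
python3 drive.py '[0.31, 0.354, 0, 0, 0, 0, 0.31, 0.354, 0, 0, 0, 0, 0.31, 0.354, 0, 0, 0, 0, 0.31, 0.354, 0, 0, 0, 0, 0.31, 0.354, 0, 0, 0, 0, 0.31, 0.354, 0, 0, 0, 0, 0.31, 0.354, 0, 0, 0, 0, 0.31, 0.354, 0, 0, 0, 0, 0.31, 0.354, 0, 0, 0, 0, 0.31, 0.354, 0, 0, 0, 0, 0.31, 0.354, 0, 0, 0, 0, 0.31, 0.354, 0, 0, 0, 0]' |grep force; python3 drive.py '[0.31, 0.354, 0, 0, 0, 0]' 2>&1 | head -0; python3 -c "
from h import *
to(.65,-.23,.073,-13.6)"
```

```text
contact_force: [1.0, 0.6, -1.0]
gripper_force: 40.0
delta [-0.0238 -0.0326  0.1352] rot [-0.1 -0.  -0.2] | at [ 0.6652 -0.2675  0.2081] [-179.9   -0.   -13.8] j6 82.7 F [ 1.7  0.3 -0.2] grip 0.0316 40.0 t 45.8667
```

```bash
python3 drive.py '[-0.022, -0.03, 0, 0, 0, 0, -0.022, -0.03, 0.03, 0, 0, 0, -0.022, -0.03, 0.06, 0, 0, 0, -0.022, -0.03, 0.09, 0, 0, 0, -0.022, -0.03, 0.115, 0, 0, 0, -0.022, -0.03, 0.125, 0, 0, 0, -0.022, -0.03, 0.129, 0, 0, 0, -0.022, -0.03, 0.129, 0, 0, 0]' |grep -E 'force|pos';  python3 -c "
from h import *
to(.65,-.23,.073,-13.6)"
```

```text
tcp_pos: [0.6509, -0.2337, 0.0789]
contact_force: [0.3, 0.9, -1.2]
gripper_force: 40.0
delta [-0.0018 -0.0034  0.0059] rot [ 0.   0.  -0.2] | at [ 0.6509 -0.2337  0.0789] [180.    0.  -13.8] j6 79.8 F [ 0.3  0.9 -1.2] grip 0.0317 40.0 t 46.5333
```

```bash
python3 drive.py '[0, 0, 0.002, 0, 0, 0, 0, 0, 0.005, 0, 0, 0, 0, 0, 0.005, 0, 0, 0]' |grep -E 'contact|pos'; python3 drive.py '[0, 0, 0, 0, 0, 0, 0, 0, 0, 0, 0, 0, 0, 0, 0, 0, 0, 0]' 0.05 |grep -E 'width|pos'; python3 drive.py '[0, 0, -0.03, 0, 0, 0, 0, 0, -0.07, 0, 0, 0, 0, 0, -0.11, 0, 0, 0, 0, 0, -0.14, 0, 0, 0, 0, 0, -0.14, 0, 0, 0]' |grep -E 'contact|pos'; python3 - <<'E'
from h import *
blocks(); to(.4405,-.0195,.2,-29.5)
E
```

```text
tcp_pos: [0.6511, -0.2337, 0.0752]
contact_force: [-0.1, 0.1, -1.8]
tcp_pos: [0.6509, -0.2338, 0.0749]
gripper_width: 0.046
tcp_pos: [0.6539, -0.235, 0.2233]
contact_force: [0.9, -0.4, 0.9]
top [220. 178.] [0.6483 0.1571] 0.0942 [37.9 36.1] 77.8 
top [349. 183.] [ 0.6531 -0.2345] 0.0942 [32.4 37.4] 73.7 
top [398. 192.] [ 0.6348 -0.3836] 0.09 [48.9 45. ] 44.6 
scene [177. 151.] [ 0.6422 -0.3751] 0.0888 [54.2 47.2] 73.4 
scene [197. 183.] [ 0.6553 -0.2283] 0.0912 [45.3 32.3] 76.1 
scene [314. 199.] [ 0.4438 -0.0133] 0.088 [40.3 32.6] 60.4 
scene [243. 236.] [ 0.6491 -0.0105] 0.0918 [43.1 33.6] 76.7 
scene [285. 290.] [0.6505 0.1609] 0.0921 [39.7 34.3] 76.4 
delta [-0.256  -0.1578  0.0157] rot [-0.1 -0.2 15.7] | at [ 0.6514 -0.2338  0.2167] [-180.    -0.2  -13.8] j6 79.8 F [-0.5  0.1 -1. ] grip 0.05 0.0 t 47.55
```

```bash
python3 drive.py '[-0.256, -0.158, 0.015, 0, 0, 15.7, -0.256, -0.158, 0.015, 0, 0, 15.7, -0.256, -0.158, 0.015, 0, 0, 15.7, -0.256, -0.158, 0.015, 0, 0, 15.7, -0.256, -0.158, 0.015, 0, 0, 15.7, -0.256, -0.158, 0.015, 0, 0, 15.7, -0.256, -0.158, 0.015, 0, 0, 15.7, -0.256, -0.158, 0.015, 0, 0, 15.7, -0.256, -0.158, 0.015, 0, 0, 15.7, -0.256, -0.158, 0.015, 0, 0, 15.7]' 0.06 |grep -E 'force|pos'; python3 -c "
from h import *
to(.4405,-.0195,.065,-29.5)
s=r.capture('scene')
for o in studs(s,cloud(s)): print(o[0],np.round(o[2],4),o[5])"
```

```text
tcp_pos: [0.4394, -0.0188, 0.1991]
contact_force: [0.6, -0.7, 0.8]
gripper_force: 0.0
delta [1.300e-03 1.000e-04 1.341e-01] rot [-0.  -0.   0.1] | at [ 0.4394 -0.0188  0.1991] [-180.    -0.   -29.4] j6 37.2 F [ 0.6 -0.7  0.8] grip 0.06 0.0 t 48.3833
[213.  93.] [ 0.4074 -0.5885] 4.835947036743164
[191. 124.] [ 0.5602 -0.4638] 55.67212677001953
[177. 151.] [ 0.6421 -0.3764] 73.4415054321289
[197. 183.] [ 0.6557 -0.2276] 75.09087371826172
[314. 199.] [ 0.4443 -0.0124] 55.08592224121094
[243. 236.] [ 0.6492 -0.011 ] 79.22826385498047
[286. 290.] [0.6506 0.1615] 75.11257934570312
[416. 319.] [0.4795 0.3567] 76.35433197021484
[554. 343.] [0.308  0.5308] 67.81269836425781
```

```bash
python3 drive.py '[0.001, 0, 0.04, 0, 0, 0, 0.001, 0, 0.08, 0, 0, 0, 0.001, 0, 0.115, 0, 0, 0, 0.001, 0, 0.127, 0, 0, 0, 0.001, 0, 0.132, 0, 0, 0, 0.001, 0, 0.132, 0, 0, 0]' |grep -E 'contact|pos'; python3 drive.py '[0, 0, 0, 0, 0, 0, 0, 0, 0, 0, 0, 0, 0, 0, 0, 0, 0, 0, 0, 0, 0, 0, 0, 0, 0, 0, 0, 0, 0, 0, 0, 0, 0, 0, 0, 0]' 0.02 40; python3 drive.py '[0, 0, -0.04, 0, 0, 0, 0, 0, -0.08, 0, 0, 0, 0, 0, -0.11, 0, 0, 0, 0, 0, -0.11, 0, 0, 0]'|grep grip; python3 -c "
from h import *
to(*gp(-.165),.17,-103.6)"
```

```text
tcp_pos: [0.4403, -0.0207, 0.0657]
contact_force: [-0.7, 0.4, 0.2]
time_s: 49.43
tcp_pos: [0.4409, -0.0196, 0.0678]
eef_rot: [-179.9, -0.1, -29.5]
contact_force: [-0.6, -0.5, 3.9]
gripper_width: 0.0317
gripper_force: 39.9
gripper_width: 0.032
gripper_force: 39.9
delta [-0.1092 -0.1684  0.0138] rot [-0.6 -0.1 74.2] | at [ 0.4439 -0.0189  0.1834] [-179.6   -0.4  -29.4] j6 37.3 F [ 1.6  0.1 -1.4] grip 0.032 39.9 t 49.7667
```

```bash
python3 drive.py '[-0.109, -0.168, 0, 0, 0, 74, -0.109, -0.168, 0, 0, 0, 74, -0.109, -0.168, 0, 0, 0, 74, -0.109, -0.168, 0, 0, 0, 74, -0.109, -0.168, 0, 0, 0, 74, -0.109, -0.168, 0, 0, 0, 74, -0.109, -0.168, 0, 0, 0, 74, -0.109, -0.168, 0, 0, 0, 74, -0.109, -0.168, 0, 0, 0, 74, -0.109, -0.168, 0, 0, 0, 74, -0.109, -0.168, 0, 0, 0, 74, -0.109, -0.168, 0, 0, 0, 74]' >/dev/null;python3 drive.py '[0, 0, 0.03, 0, 0, 0, 0, 0, 0.06, 0, 0, 0, 0, 0, 0.075, 0, 0, 0, 0, 0, 0.075, 0, 0, 0, 0, 0, 0.075, 0, 0, 0]' |grep -E 'force|pos'; python3 -c "
from h import *
print(gframe(r.get_state()['tcp_pos']));to(*gp(-.165),.098,-103.6); held()"
```

```text
tcp_pos: [0.4281, 0.1799, 0.1019]
contact_force: [0.2, -0.9, -0.7]
gripper_force: 39.9
[-0.16735454  0.00308803]
delta [-0.0023 -0.0031  0.0039] rot [ 0.  -0.1  0.3] | at [0.4281 0.1799 0.1019] [ 1.800e+02 -1.000e-01 -1.033e+02] j6 -60.5 F [ 0.2 -0.9 -0.7] grip 0.032 39.9 t 51.1833
0.03 79 [[-0.1921, -0.0273], [-0.1341, 0.0304]]
0.045 175 [[-0.1887, -0.0276], [-0.1339, 0.027]]
0.06 81 [[-0.19, -0.0278], [-0.1336, 0.031]]
0.08 103 [[-0.1915, -0.0279], [-0.134, 0.0299]]
shoulder z 0.0818 106
```

```bash
python3 drive.py '[-0.02, -0.003, 0.004, 0, 0, 0, -0.04, -0.003, 0.004, 0, 0, 0, -0.06, -0.003, 0.004, 0, 0, 0, -0.066, -0.003, 0.004, 0, 0, 0, -0.069, -0.003, 0.004, 0, 0, 0, -0.072, -0.003, 0.004, 0, 0, 0, -0.075, -0.003, 0.004, 0, 0, 0, -0.075, -0.003, 0.004, 0, 0, 0]' |grep -E 'force|pos';python3 drive.py '[-0.002, 0, 0, 0, 0, 0, -0.004, 0, 0, 0, 0, 0, -0.006, 0, 0, 0, 0, 0, -0.006, 0, 0, 0, 0, 0]'|grep -E 'contact|pos'; python3 drive.py '[-0.002, 0, 0, 0, 0, 0, -0.004, 0, 0, 0, 0, 0, -0.006, 0, 0, 0, 0, 0, -0.006, 0, 0, 0, 0, 0]'|grep -E 'contact|pos';python3 -c "
from h import *
print(gframe(r.get_state()['tcp_pos']));to(*gp(-.03),.098,-103.6)"
```

```text
tcp_pos: [0.4489, 0.2525, 0.0986]
contact_force: [-0.0, -0.2, -1.9]
gripper_force: 39.9
tcp_pos: [0.4504, 0.2585, 0.0982]
contact_force: [-0.5, -0.1, -1.8]
tcp_pos: [0.4518, 0.2645, 0.0981]
contact_force: [-1.0, 0.1, -0.7]
[-7.95274220e-02  1.71262188e-05]
delta [-0.0495 -0.0001  0.0001] rot [-0.   0.   0.1] | at [0.4518 0.2645 0.0981] [-180.     0.  -103.5] j6 -65.3 F [-1.   0.1 -0.7] grip 0.0315 39.9 t 52.5667
```

```bash
python3 drive.py '[-0.003, 0, 0, 0, 0, 0, -0.006, 0, 0, 0, 0, 0, -0.006, 0, 0, 0, 0, 0]' |grep -E 'contact|pos';python3 drive.py '[-0.005, 0, 0, 0, 0, 0, -0.01, 0, 0, 0, 0, 0, -0.015, 0, 0, 0, 0, 0, -0.02, 0, 0, 0, 0, 0, -0.025, 0, 0, 0, 0, 0, -0.03, 0, 0, 0, 0, 0, -0.034, 0, 0, 0, 0, 0, -0.038, 0, 0, 0, 0, 0, -0.038, 0, 0, 0, 0, 0]' |grep -E 'contact|pos'; python3 drive.py '[-0.001, 0, 0, 0, 0, 0, -0.002, 0, 0, 0, 0, 0, -0.003, 0, 0, 0, 0, 0, -0.003, 0, 0, 0, 0, 0]'|grep -E 'contact|pos'; python3 drive.py '[-0.001, 0, 0, 0, 0, 0, -0.002, 0, 0, 0, 0, 0, -0.002, 0, 0, 0, 0, 0]'|grep -E 'contact|pos';  python3 -c "
from h import *
print(gframe(r.get_state()['tcp_pos']))"
```

```text
tcp_pos: [0.4533, 0.2706, 0.0982]
contact_force: [0.2, -0.1, -1.7]
tcp_pos: [0.4622, 0.3077, 0.0981]
contact_force: [0.9, 0.5, -1.5]
tcp_pos: [0.4626, 0.3099, 0.0982]
contact_force: [1.2, 0.8, -1.3]
tcp_pos: [0.4631, 0.3119, 0.0982]
contact_force: [0.6, -0.1, -2.4]
[-0.03079948  0.00011941]
```

```bash
python3 drive.py '[-0.001, 0, 0, 0, 0, 0, -0.001, 0, 0, 0, 0, 0]'|grep -E 'contact|pos'; python3 drive.py '[-0.001, 0, 0, 0, 0, 0, -0.001, 0, 0, 0, 0, 0]'|grep -E 'contact|pos'; python3 drive.py '[-0.001, 0, 0, 0, 0, 0, -0.001, 0, 0, 0, 0, 0]'|grep -E 'contact|pos'; python3 -c "
from h import *
print(gframe(r.get_state()['tcp_pos']))"
```

```text
tcp_pos: [0.4633, 0.3127, 0.0981]
contact_force: [-0.9, -0.3, -1.0]
tcp_pos: [0.4632, 0.3128, 0.098]
contact_force: [-0.6, -4.2, 2.0]
tcp_pos: [0.4632, 0.3129, 0.098]
contact_force: [-0.8, -7.5, 4.2]
[-0.02979842  0.00029761]
```

White is home. Now I'll draw off, turn and try blue.

```bash
python3 drive.py '[0, 0, 0, 0, 0, 0, 0.02, 0, 0, 0, 0, 0, 0.05, 0, 0, 0, 0, 0, 0.08, 0, 0, 0, 0, 0, 0.11, 0, 0, 0, 0, 0, 0.138, 0, 0, 0, 0, 0, 0.138, 0, 0, 0, 0, 0, 0.138, 0, 0, 0, 0, 0]' |grep force; python3 drive.py '[0, 0, 0, 0, 0, -45, 0, 0, 0, 0, 0, -45, 0, 0, 0, 0, 0, -45, 0, 0, 0, 0, 0, -45, 0, 0, 0, 0, 0, -45, 0, 0, 0, 0, 0, -45, 0, 0, 0, 0, 0, -90, 0, 0, 0, 0, 0, -90, 0, 0, 0, 0, 0, -90, 0, 0, 0, 0, 0, -90, 0, 0, 0, 0, 0, -90, 0, 0, 0, 0, 0, -90]' >/dev/null;python3 drive.py '[0, 0, 0, 0, 0, -4, 0, 0, 0, 0, 0, -4, 0, 0, 0, 0, 0, -4]' |grep grip; python3 -c "
from h import *
print(gframe(r.get_state()['tcp_pos']));to(*gp(-.165),.098,-13.6);held()"
```

```text
contact_force: [0.4, 0.4, -2.1]
gripper_force: 39.9
gripper_width: 0.0317
gripper_force: 39.9
[-0.16493657 -0.00027709]
delta [-0.0003  0.0001  0.0002] rot [-0.  -0.  -0.1] | at [0.432  0.1814 0.0982] [-180.    -0.   -13.7] j6 29.4 F [ 0.2 -0.9 -1.2] grip 0.0317 39.9 t 56.5667
0.03 102 [[-0.1892, -0.0303], [-0.1337, 0.0273]]
0.045 158 [[-0.1911, -0.0305], [-0.133, 0.026]]
0.06 53 [[-0.1914, -0.0306], [-0.1333, 0.016]]
0.08 140 [[-0.192, -0.0298], [-0.1334, 0.0021]]
shoulder z 0.0844 112
```

```bash
python3 drive.py '[0, -0.02, 0, 0, 0, 0, 0, -0.04, 0, 0, 0, 0, 0, -0.06, 0, 0, 0, 0, 0, -0.063, 0, 0, 0, 0, 0, -0.066, 0, 0, 0, 0, 0, -0.069, 0, 0, 0, 0, 0, -0.072, 0, 0, 0, 0, 0, -0.072, 0, 0, 0, 0]' |grep -E 'force|pos';python3 drive.py '[0, -0.002, 0, 0, 0, 0, 0, -0.004, 0, 0, 0, 0, 0, -0.006, 0, 0, 0, 0, 0, -0.006, 0, 0, 0, 0]'|grep -E 'contact|pos'; python3 drive.py '[0, -0.002, 0, 0, 0, 0, 0, -0.004, 0, 0, 0, 0, 0, -0.006, 0, 0, 0, 0, 0, -0.006, 0, 0, 0, 0]'|grep -E 'contact|pos';python3 drive.py '[0, -0.003, 0, 0, 0, 0, 0, -0.006, 0, 0, 0, 0, 0, -0.006, 0, 0, 0, 0]' |grep -E 'contact|pos';python3 -c "
from h import *
print(gframe(r.get_state()['tcp_pos']));to(*gp(-.03),.098,-13.6)"
```

```text
tcp_pos: [0.4485, 0.2506, 0.0981]
contact_force: [0.3, 0.3, -0.5]
gripper_force: 39.9
tcp_pos: [0.45, 0.2565, 0.0982]
contact_force: [-0.2, -0.3, -2.0]
tcp_pos: [0.4514, 0.2626, 0.0981]
contact_force: [-0.6, 0.5, -2.3]
tcp_pos: [0.4529, 0.2686, 0.0982]
contact_force: [0.4, -0.2, -1.7]
[-7.52756411e-02 -9.37605279e-05]
delta [-0.0001 -0.0453  0.0002] rot [-0. -0.  0.] | at [0.4529 0.2686 0.0982] [-180.    -0.   -13.6] j6 24.4 F [ 0.4 -0.2 -1.7] grip 0.0313 39.9 t 58.2
```

```bash
python3 drive.py '[0, -0.005, 0, 0, 0, 0, 0, -0.01, 0, 0, 0, 0, 0, -0.015, 0, 0, 0, 0, 0, -0.02, 0, 0, 0, 0, 0, -0.025, 0, 0, 0, 0, 0, -0.03, 0, 0, 0, 0, 0, -0.035, 0, 0, 0, 0, 0, -0.04, 0, 0, 0, 0, 0, -0.042, 0, 0, 0, 0, 0, -0.042, 0, 0, 0, 0]' |grep -E 'contact|pos'; python3 drive.py '[0, -0.001, 0, 0, 0, 0, 0, -0.002, 0, 0, 0, 0, 0, -0.003, 0, 0, 0, 0, 0, -0.003, 0, 0, 0, 0]'|grep -E 'contact|pos'; python3 drive.py '[0, -0.001, 0, 0, 0, 0, 0, -0.002, 0, 0, 0, 0, 0, -0.002, 0, 0, 0, 0]'|grep -E 'contact|pos';  python3 -c "
from h import *
print(gframe(r.get_state()['tcp_pos']))"
```

```text
tcp_pos: [0.4626, 0.3093, 0.098]
contact_force: [0.5, -0.5, -2.1]
tcp_pos: [0.4633, 0.3118, 0.0982]
contact_force: [0.3, -0.1, -1.5]
tcp_pos: [0.4637, 0.3138, 0.0982]
contact_force: [0.1, -0.5, -1.4]
[-2.87834271e-02  7.51626487e-06]
```

```bash
python3 drive.py '[0, -0.001, 0, 0, 0, 0, 0, -0.001, 0, 0, 0, 0]'|grep -E 'contact|pos'; python3 drive.py '[0, -0.001, 0, 0, 0, 0, 0, -0.001, 0, 0, 0, 0]'|grep -E 'contact|pos'; python3 drive.py '[0, 0, 0, 0, 0, 0, 0, 0.02, 0, 0, 0, 0, 0, 0.05, 0, 0, 0, 0, 0, 0.08, 0, 0, 0, 0, 0, 0.11, 0, 0, 0, 0, 0, 0.11, -0.03, 0, 0, 0, 0, 0.11, -0.07, 0, 0, 0, 0, 0.11, -0.11, 0, 0, 0, 0, 0.11, -0.11, 0, 0, 0]'; python3 -c "
from h import *
to(.651,.262,.2,-13.6)"
```

```text
tcp_pos: [0.4638, 0.3143, 0.0981]
contact_force: [0.1, -0.7, 0.1]
tcp_pos: [0.4638, 0.3144, 0.0981]
contact_force: [-0.7, -5.8, 2.1]
time_s: 60.7
tcp_pos: [0.4421, 0.2112, 0.2164]
eef_rot: [-179.4, -0.5, -13.5]
contact_force: [2.0, 1.6, -1.0]
gripper_width: 0.0315
gripper_force: 39.9
delta [ 0.1911 -0.0979  0.0191] rot [-0.6 -0.5  0.1] | at [0.4421 0.2112 0.2164] [-179.4   -0.5  -13.5] j6 27.7 F [ 2.   1.6 -1. ] grip 0.0315 39.9 t 60.7
```

```bash
python3 drive.py '[0.19, -0.1, 0, 0, 0, 0, 0.19, -0.1, 0, 0, 0, 0, 0.19, -0.1, 0, 0, 0, 0, 0.19, -0.1, 0, 0, 0, 0, 0.19, -0.1, 0, 0, 0, 0, 0.19, -0.1, 0, 0, 0, 0, 0.19, -0.1, 0, 0, 0, 0, 0.19, -0.1, 0, 0, 0, 0, 0.19, -0.1, 0, 0, 0, 0]' |grep force;  python3 drive.py '[0, 0, 0.03, 0, 0, 0, 0, 0, 0.06, 0, 0, 0, 0, 0, 0.09, 0, 0, 0, 0, 0, 0.11, 0, 0, 0, 0, 0, 0.12, 0, 0, 0, 0, 0, 0.13, 0, 0, 0, 0, 0, 0.13, 0, 0, 0]' |grep -E 'force|pos'; python3 -c "
from h import *
to(.651,.262,.072,-13.6)"
```

```text
contact_force: [-0.5, -0.3, -0.4]
gripper_force: 39.9
tcp_pos: [0.6456, 0.2612, 0.0773]
contact_force: [0.1, -1.3, -1.4]
gripper_force: 39.9
delta [ 0.0051 -0.002   0.0053] rot [0.  0.1 0.1] | at [0.6456 0.2612 0.0773] [ 1.80e+02  1.00e-01 -1.35e+01] j6 38.5 F [ 0.1 -1.3 -1.4] grip 0.0315 39.9 t 62.0333
```

```bash
python3 drive.py '[0, 0, 0.002, 0, 0, 0, 0, 0, 0.005, 0, 0, 0, 0, 0, 0.005, 0, 0, 0]' |grep -E 'contact|pos'; python3 drive.py '[0, 0, 0, 0, 0, 0, 0, 0, 0, 0, 0, 0, 0, 0, 0, 0, 0, 0]' 0.05 |grep -E 'width|pos'; python3 drive.py '[0, 0, -0.03, 0, 0, 0, 0, 0, -0.07, 0, 0, 0, 0, 0, -0.11, 0, 0, 0, 0, 0, -0.14, 0, 0, 0, 0, 0, -0.14, 0, 0, 0]' |grep -E 'contact|pos'; python3 drive.py '[-0.1, 0.2, 0, 0, 0, 0, -0.1, 0.2, 0, 0, 0, 0, -0.1, 0.2, 0, 0, 0, 0, -0.1, 0.2, 0, 0, 0, 0, -0.1, 0.2, 0, 0, 0, 0, -0.1, 0.2, 0, 0, 0, 0, -0.1, 0.2, 0, 0, 0, 0]' >/dev/null; python3 - <<'E'
from h import *
blocks()
c=r.capture('scene');cv2.imwrite('pics/end.png',cv2.resize(c['frame'][:,:,::-1],(800,600)))
E
```

```text
tcp_pos: [0.6469, 0.2617, 0.074]
contact_force: [-0.8, -0.5, -1.7]
tcp_pos: [0.6469, 0.2615, 0.0739]
gripper_width: 0.0459
tcp_pos: [0.6499, 0.2627, 0.2224]
contact_force: [1.5, -0.5, 1.0]
top [277. 181.] [ 0.6479 -0.0164] 0.0945 [32.8 35.5] 75.6 
top [349. 183.] [ 0.6537 -0.235 ] 0.0946 [32.3 36.5] 76.1 
top [398. 192.] [ 0.6356 -0.3844] 0.09 [48.8 42.8] 45.0 
scene [177. 151.] [ 0.6424 -0.3756] 0.0881 [53.4 47.8] 73.4 
scene [197. 183.] [ 0.6556 -0.228 ] 0.0912 [46.6 32.1] 75.1 
scene [243. 236.] [ 0.649  -0.0109] 0.0917 [42.3 33.6] 76.7 
scene [285. 290.] [0.6505 0.1611] 0.0919 [39.6 34.4] 75.1 
scene [317. 327.] [0.6475 0.2633] 0.0924 [37.5 35.3] 76.9
```

View pics/end.png

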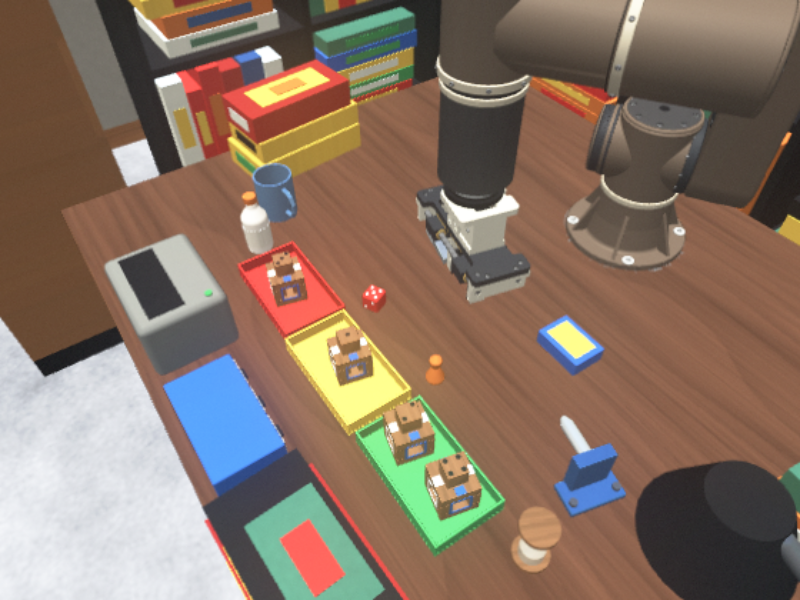

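All four blocks stand upright in their trays: block 3 in red at (287,278), block 1 in yellow at (350,355), and blocks 2 and 4 in green at (410,430) and (452,483). The bystanders haven't moved and the arm is clear.

```bash
python3 -c "
from plant import r
print(r.close_job())"
```

```text
the job is handed in; nothing more can be done
None
```

The job is handed in: block 1 is in yellow (blue tunnel blocked), blocks 2 and 4 are in green (both tunnels pass), block 3 is in red (both blocked), and block 5 was not on the counter; hand-in returned no verdict.

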